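# Read three sides of each tumbler, load the pallet and slide it to the free laser station

### The arm

A 6-joint arm with a two-finger parallel gripper is mounted at the origin on the work surface. World frame = base frame: x ahead of the robot, y to its left, z up, the work surface at z = 0. Lengths are in mm, angles in degrees, forces in N, time in s.
With the tool pointing down it reaches from about 350 to 850 mm from the base axis. Payload 8.1 kg.
Tool frame: the origin (TCP) lies on the centre line of the jaws, within the pads' length; the fingertips stand 14 mm ahead of it and the grasp point (between the pads) lies 5 mm behind it; z points along the fingers, y is the line along which they close (so a half turn about z gives the same grasp; the last joint's range is limited). The gripper opens to 85 mm and grips with 20 to 120 N. Pads are 22 mm wide; open, the fingers measure 114 mm over their backs; the gripper's body (76 mm by 85 mm) begins 54 mm behind the grasp point. The pads swing forward as they close: fully open they stand 13 mm farther back than shut.
Start: joints at [68.044, 7.471, 85.268, -0, 87.261, -4.893], TCP at [176.029, 573.602, 245.292] pointing down, gripper open.
Joint ranges: [-169.43, 169.43], [-51.17, 129.36], [1.28, 143.12], [-76.62, 256.62], [0, 156.53], [-152.29, 152.29]. Speed limits (degrees/s): [136.94, 136.94, 159.86, 180, 180, 180].

### API

Orientations are given as [roll, pitch, yaw] about the fixed x, y, z axes, in that order (R = Rz(yaw) Ry(pitch) Rx(roll)).
In Python, from bench import sense, snapshot, camera_info, hand_in gives the robot as it stands. The module is installed in compiled form; this text tells all that it offers.
- The arm moves only by the tool apply_moves, never from a script. Its argument "deltas" is a list of rows, each a list of 7 numbers: the shift along the tool's x, y, z scaled (see below), then the turn, a rotation vector about the tool's x, y, z scaled (see below), then the opening, from 0 (shut) to 1 (fully open). In form: [[dx, dy, dz, ax, ay, az, claw], ...]. A call has 1 to 8 rows; each row shifts and turns the commanded pose from where the row before left it, along the tool's axes as they then stand; what a row does not reach is not made up. The controller multiplies each number of a shift by 0.03 m and each number of a turn by 0.08 rad. A row lasts 1/8 s, in which the tool goes at most 62.5 mm and 10.7 degrees, less where a joint would pass 70% of its speed; a pose out of reach is approached as far as the arm can. A call with a number of a shift or a turn outside -1 to 1 is refused whole. A call with a gripper value outside its range is refused whole. The fingers move at their own pace and stop on an object; "grip_force" is the grip in N (left out, the last holds). Time passes only in rows, so rows that do not move let the fingers close. It gives the time, the measured TCP pose, the force, the opening and the grip force at its end, in the units of the state.
- sense(): the state, without advancing time (a new reading comes with each control period).
- snapshot(name): name is "side" or "top" or "wrist"; returns the picture (480x640x3 uint8, red, green, blue); there is no depth.
- camera_info(name): a dict with "vertical_fov" (degrees; the focal length in pixels is half the picture's height over the tangent of half this angle, whatever the lens; pixels are square), "cx", "cy" (the principal point, pixels), "origin" and "rotation" of the camera in the world; the wrist camera has in their place "tool_from_camera" (4x4, takes a point from camera to tool coordinates, whose origin is the TCP and whose axes are the flange's). Camera axes: x right, y up, looking along -z (the intrinsics and any distortion apply to the point x, -y, -z); pixel columns grow to the right and rows downward; lengths in mm; the calibration is good to about 2 mm. A picture is of the moment at which its call begins: read the wrist's pose just before it. camera_info takes no time and is no camera call.
- hand_in(): hands the job in; it is judged then, once.
The state is a dict: "time": time; "joint_pos": joint angles; "qd": joint speeds; "joint_efforts": joint torques, N m; "tool_pos": TCP position; "tcp_rot": TCP orientation; "ft_force": force on the tool from outside, world axes, zero at the start; "wrist_torque": the same for the moment, N m; "finger_gap": finger opening in mm; "grip_force": force on a finger pad.
Only numpy, scipy, OpenCV 4.12 (cv2) and the standard library are available. Lean on these libraries where they do the work, as an engineer would, in place of code of your own. Each camera call takes 0.05 s, during which the arm holds its last target. There are 200 camera calls.

### The job

Take the tumblers that are present in the order red, blue, green: hold each upright in front of the side reader and turn it so that its white, then its yellow, then its black side mark squarely faces the lens at the focus point for about a second each. Stand them all upright on the pallet in the ringed places, only then slide the loaded pallet along the table, without lifting or tipping it, into the painted frame of the station whose lamp is green, square within the frame, and let go. Leave the other things on the table alone.

Things in the scene. Friction and masses are not known exactly. Their poses are not given: they have to be found in the camera images.
- tumbler_red: Red tumbler, loose, about 0.25 kg, upright; may be absent. Origin: centre of underside, z up its axis. Body 56 mm across, 0 to 78 mm up (red coat, then steel band); red lid 38 mm across, 78 to 115 mm up: grip it there. Side marks white, yellow, black at 0 (own +x), 120, 240 degrees anticlockwise from above, repeated on the shoulder and as 12 mm dots on the lid's top.
- red_white (a point): Centre of the red tumbler's white side mark: on its surface, 28 mm from its axis, 60 mm above its underside; this point's own x axis points straight outward from that side.
- red_yellow (a point): Centre of the red tumbler's yellow side mark: on its surface, 28 mm from its axis, 60 mm above its underside; this point's own x axis points straight outward from that side.
- red_black (a point): Centre of the red tumbler's black side mark: on its surface, 28 mm from its axis, 60 mm above its underside; this point's own x axis points straight outward from that side.
- tumbler_blue: Blue tumbler, loose, about 0.25 kg, upright; may be absent. Origin: centre of underside, z up its axis. Body 56 mm across, 0 to 78 mm up (blue coat, then steel band); blue lid 38 mm across, 78 to 115 mm up: grip it there. Side marks white, yellow, black at 0 (own +x), 120, 240 degrees anticlockwise from above, repeated on the shoulder and as 12 mm dots on the lid's top.
- blue_white (a point): Centre of the blue tumbler's white side mark: on its surface, 28 mm from its axis, 60 mm above its underside; this point's own x axis points straight outward from that side.
- blue_yellow (a point): Centre of the blue tumbler's yellow side mark: on its surface, 28 mm from its axis, 60 mm above its underside; this point's own x axis points straight outward from that side.
- blue_black (a point): Centre of the blue tumbler's black side mark: on its surface, 28 mm from its axis, 60 mm above its underside; this point's own x axis points straight outward from that side.
- tumbler_green: Green tumbler, loose, about 0.25 kg, upright; may be absent. Origin: centre of underside, z up its axis. Body 56 mm across, 0 to 78 mm up (green coat, then steel band); green lid 38 mm across, 78 to 115 mm up: grip it there. Side marks white, yellow, black at 0 (own +x), 120, 240 degrees anticlockwise from above, repeated on the shoulder and as 12 mm dots on the lid's top.
- green_white (a point): Centre of the green tumbler's white side mark: on its surface, 28 mm from its axis, 60 mm above its underside; this point's own x axis points straight outward from that side.
- green_yellow (a point): Centre of the green tumbler's yellow side mark: on its surface, 28 mm from its axis, 60 mm above its underside; this point's own x axis points straight outward from that side.
- green_black (a point): Centre of the green tumbler's black side mark: on its surface, 28 mm from its axis, 60 mm above its underside; this point's own x axis points straight outward from that side.
- pallet: Loose sliding pallet, 0.7 kg: flat black plate 160 (x) by 270 (y) by 6 mm. Origin: centre of underside. Orange upright grip plate, 14 mm thick (x), 60 mm wide (y), at x = -62 mm, y = 0, top 120 mm up. Three white rings on top at x = 14, y = -75, 0, 75 mm: places for tumblers, any in any. Sliding it loaded takes up to about 15 N.
- station_green: Fixed laser station with the green lamp, left or right of the pallet's start. Origin: centre of its green painted frame on the table (200 mm in x by 310 mm in y inside; flat, no obstacle), where a pallet belongs with its axes along the station's. A grey fume hood 170 mm wide, 95 mm high stands 130 to 200 mm along +x, the lamp on top (126 mm).
- station_red: Fixed laser station with the red lamp, left or right of the pallet's start. Origin: centre of its red painted frame on the table (200 mm in x by 310 mm in y inside; flat, no obstacle), where a pallet belongs with its axes along the station's. A grey fume hood 170 mm wide, 95 mm high stands 130 to 200 mm along +x, the lamp on top (126 mm).
- reader: Side reader, fixed: dark base and blue housing 60 mm deep (x), 90 mm wide (y), 118 mm high. Origin: centre of its underside. It looks along its own -x; the red-ringed lens is on that face, 30 mm from the origin (the lens barrel stands 8 mm proud) and 85 mm up.
- reader_focus (a point): The reader's focus point: in front of the lens, 80 mm from the reader's origin along its own -x, 85 mm above the table. A side mark is read when it is here, facing the lens, so a tumbler held there has its axis 108 mm from the reader's origin and its underside 25 mm above the table.
- tape_roll: Roll of yellow tape lying flat, 84 mm across, 24 mm high, loose, a bystander. Origin at its underside or handle. Leave alone.
- screwdriver: Screwdriver lying flat, about 150 mm, loose, a bystander. Origin at its underside or handle. Leave alone.
- wrench: Steel wrench lying flat, about 180 mm, loose, a bystander. Origin at its underside or handle. Leave alone.
- air_can: Upright can, 54 mm across, 150 mm high, loose, a bystander. Origin at its underside or handle. Leave alone.
- screw_jar: Upright closed jar, 64 mm across, 85 mm high, loose, a bystander. Origin at its underside or handle. Leave alone.
- carton: Cardboard carton 130 x 100 x 80 mm, loose, a bystander. Origin at its underside or handle. Leave alone.

How it is judged (in metres and radians):
On the way, in this order (a step that is already met when the one before it is completed fails the run):
1. the red tumbler's white side is shown to the reader: its mark at the focus point (within 20 mm), squarely (within 0.3 rad) and upright, for half a second (distance between red_white and reader_focus below 0.02 m and angle between the x axis of red_white and the x axis of reader, either way round below 0.3 rad and angle between tumbler_red's own z axis and vertical below 0.25 rad), for 0.5 s.
2. the red tumbler's yellow side is shown to the reader: its mark at the focus point (within 20 mm), squarely (within 0.3 rad) and upright, for half a second (distance between red_yellow and reader_focus below 0.02 m and angle between the x axis of red_yellow and the x axis of reader, either way round below 0.3 rad and angle between tumbler_red's own z axis and vertical below 0.25 rad), for 0.5 s.
3. the red tumbler's black side is shown to the reader: its mark at the focus point (within 20 mm), squarely (within 0.3 rad) and upright, for half a second (distance between red_black and reader_focus below 0.02 m and angle between the x axis of red_black and the x axis of reader, either way round below 0.3 rad and angle between tumbler_red's own z axis and vertical below 0.25 rad), for 0.5 s.
4. the blue tumbler's white side is shown to the reader: its mark at the focus point (within 20 mm), squarely (within 0.3 rad) and upright, for half a second (distance between blue_white and reader_focus below 0.02 m and angle between the x axis of blue_white and the x axis of reader, either way round below 0.3 rad and angle between tumbler_blue's own z axis and vertical below 0.25 rad), for 0.5 s.
5. the blue tumbler's yellow side is shown to the reader: its mark at the focus point (within 20 mm), squarely (within 0.3 rad) and upright, for half a second (distance between blue_yellow and reader_focus below 0.02 m and angle between the x axis of blue_yellow and the x axis of reader, either way round below 0.3 rad and angle between tumbler_blue's own z axis and vertical below 0.25 rad), for 0.5 s.
6. the blue tumbler's black side is shown to the reader: its mark at the focus point (within 20 mm), squarely (within 0.3 rad) and upright, for half a second (distance between blue_black and reader_focus below 0.02 m and angle between the x axis of blue_black and the x axis of reader, either way round below 0.3 rad and angle between tumbler_blue's own z axis and vertical below 0.25 rad), for 0.5 s.
7. the green tumbler's white side is shown to the reader: its mark at the focus point (within 20 mm), squarely (within 0.3 rad) and upright, for half a second (distance between green_white and reader_focus below 0.02 m and angle between the x axis of green_white and the x axis of reader, either way round below 0.3 rad and angle between tumbler_green's own z axis and vertical below 0.25 rad), for 0.5 s.
8. the green tumbler's yellow side is shown to the reader: its mark at the focus point (within 20 mm), squarely (within 0.3 rad) and upright, for half a second (distance between green_yellow and reader_focus below 0.02 m and angle between the x axis of green_yellow and the x axis of reader, either way round below 0.3 rad and angle between tumbler_green's own z axis and vertical below 0.25 rad), for 0.5 s.
9. the green tumbler's black side is shown to the reader: its mark at the focus point (within 20 mm), squarely (within 0.3 rad) and upright, for half a second (distance between green_black and reader_focus below 0.02 m and angle between the x axis of green_black and the x axis of reader, either way round below 0.3 rad and angle between tumbler_green's own z axis and vertical below 0.25 rad), for 0.5 s.
10. every tumbler present stands released on the pallet while the pallet is still more than 80 mm from the green-lamp station (horizontal distance between pallet and station_green above 0.08 m and x of tumbler_red in the frame of pallet between -0.045 and 0.055 m and y of tumbler_red in the frame of pallet between -0.11 and 0.11 m and z of tumbler_red in the frame of pallet between 0.001 and 0.012 m and angle between each of tumbler_red, tumbler_blue, tumbler_green's own z axis and vertical below 0.15 rad and linear speed of each of tumbler_red, tumbler_blue, tumbler_green below 0.03 m/s and contact force between the fingers and tumbler_red below 0.3 N and x of tumbler_blue in the frame of pallet between -0.045 and 0.055 m and y of tumbler_blue in the frame of pallet between -0.11 and 0.11 m and z of tumbler_blue in the frame of pallet between 0.001 and 0.012 m and contact force between the fingers and tumbler_blue below 0.3 N and x of tumbler_green in the frame of pallet between -0.045 and 0.055 m and y of tumbler_green in the frame of pallet between -0.11 and 0.11 m and z of tumbler_green in the frame of pallet between 0.001 and 0.012 m and contact force between the fingers and tumbler_green below 0.3 N), for 0.3 s.
At the end, for the whole second after the job is handed in: The pallet lies flat and still, centred within 25 mm and squared within 0.17 rad in the green-lamp frame; every tumbler present stands upright (0.15 rad), still and released on it, its axis at pallet x -45 to 55 mm, y within 110 mm (horizontal distance between pallet and station_green below 0.025 m and angle between the x axis of pallet and the x axis of station_green, either way round below 0.17 rad and linear speed of pallet below 0.02 m/s and height (world z) of pallet below 0.006 m and x of tumbler_red in the frame of pallet between -0.045 and 0.055 m and y of tumbler_red in the frame of pallet between -0.11 and 0.11 m and z of tumbler_red in the frame of pallet between 0.001 and 0.012 m and angle between each of tumbler_red, tumbler_blue, tumbler_green's own z axis and vertical below 0.15 rad and linear speed of each of tumbler_red, tumbler_blue, tumbler_green below 0.03 m/s and contact force between the fingers and tumbler_red below 0.3 N and x of tumbler_blue in the frame of pallet between -0.045 and 0.055 m and y of tumbler_blue in the frame of pallet between -0.11 and 0.11 m and z of tumbler_blue in the frame of pallet between 0.001 and 0.012 m and contact force between the fingers and tumbler_blue below 0.3 N and x of tumbler_green in the frame of pallet between -0.045 and 0.055 m and y of tumbler_green in the frame of pallet between -0.11 and 0.11 m and z of tumbler_green in the frame of pallet between 0.001 and 0.012 m and contact force between the fingers and tumbler_green below 0.3 N); the robot touches nothing.
It fails at once if the pallet is lifted more than 12 mm or tipped more than 0.15 rad (height (world z) of pallet above 0.012 m or angle between pallet's own z axis and vertical above 0.15 rad).
It fails at once if a bystander is moved more than 40 mm (distance of any of tape_roll, screwdriver, wrench, air_can, screw_jar, carton from where it was at the start of the episode above 0.04 m).
Of tumbler_red, tumbler_blue, tumbler_green only 2 to 3 are there at a start; the rules pass over those that are not, and their reading is None.
At some moment in a run one of tumbler_red, tumbler_blue, tumbler_green, pallet may be knocked a few centimetres aside while the robot is not near it.
It also fails if it takes over 210 s, if anything falls off the work surface, if the arm or the gripper's body presses on something with over 40 N, if the wrist force passes 120 N, or if a joint passes its speed limit or range.

## Working session

There is one attempt and no reset: what is moved stays moved. The work goes in short steps, Python scripts to look and compute and a tool call to move; the robot and the scene stay as the last step left them, time stands still between calls to the robot, and variables do not carry over. Pictures are saved under pics/ and viewed, at most 16 in all, crops included, and the job is handed in when it is done.

Besides the shell and the picture viewer there is one more tool, called after ">>>" by a JSON object that holds its "api" and its "payload". apply_moves: Moves the arm, as the interface text tells. Its arguments: {"type":"object","properties":{"deltas":{"type":"array"},"grip_force":{"type":"number"}},"required":["deltas"]}

```bash
mkdir -p pics; python3 - <<'E'
from bench import *
import cv2
s=sense();print(s)
for n in("top","side","wrist"):
    print(n,camera_info(n)); cv2.imwrite(f"pics/{n}0.png",snapshot(n)[:,:,::-1])
E
```

```text
{'time': 0.0, 'joint_pos': array([ 6.80448888e+01,  7.51658780e+00,  8.53294415e+01,  1.16218546e-03,
        8.72602521e+01, -4.89295772e+00]), 'qd': array([-0.02321814,  0.03501458,  0.06285509, -0.04799207, -0.0014641 ,
        0.04315941]), 'joint_efforts': array([ 4.15105296e-04, -5.69375253e+01, -5.00582600e+01, -1.64774301e-04,
        1.37943242e-02,  2.52898792e-05]), 'tool_pos': array([175.82189073, 573.11928301, 244.22741344]), 'tcp_rot': array([-1.79894205e+02, -1.02217377e-02,  1.62937780e+02]), 'ft_force': array([ 0.4359472 , -0.82677758,  0.07496397]), 'wrist_torque': array([0.02172472, 0.037306  , 0.03593594]), 'grip_force': 0.0, 'finger_gap': 85.28039129663202}
top {'vertical_fov': 51.19649947191236, 'cx': 326.2420734426774, 'cy': 238.15894492758198, 'origin': array([ 375.06386488,  -40.32723929, 1432.97883081]), 'rotation': array([  6.04841964,   0.72179395, -91.48957255])}
side {'vertical_fov': 46.29877848805366, 'cx': 322.70826810683604, 'cy': 239.1546910253967, 'origin': array([  -41.03113586, -1247.12561999,  1012.32647098]), 'rotation': array([ 54.77151281,  -0.75170879, -23.50348557])}
wrist {'vertical_fov': 65.39783016594201, 'cx': 312.50473481467753, 'cy': 238.63462331666815, 'tool_from_camera': array([[ 8.86557736e-05,  9.60964797e-01,  2.76670655e-01,
         7.02217535e+01],
       [ 9.99999482e-01,  1.95421726e-04, -9.99199308e-04,
        -1.33848385e+00],
       [-1.01426282e-03,  2.76670600e-01, -9.60964281e-01,
        -1.28458582e+02],
       [ 0.00000000e+00,  0.00000000e+00,  0.00000000e+00,
         1.00000000e+00]])}
```

View pics/top0.png

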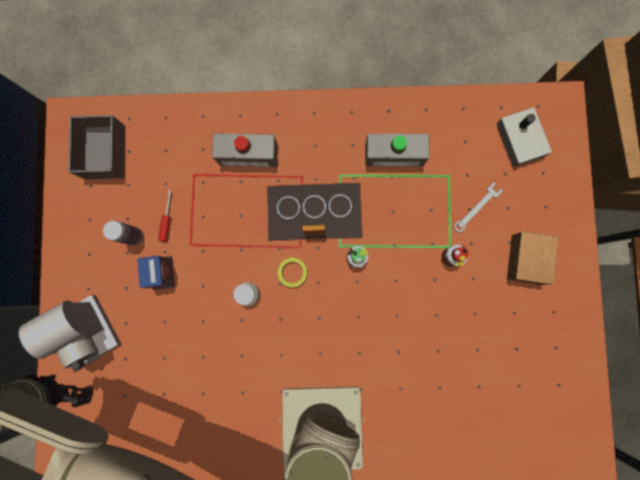

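View pics/side0.png

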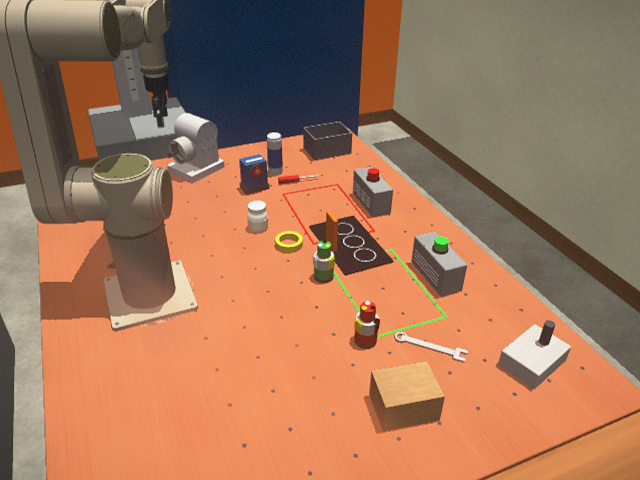

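Top view: red tumbler at about (457,256), green at (358,257), pallet at (315,212), reader at (155,272) and the green-lamp frame on the right. There is no blue tumbler in sight. The next step is a closer look at the reader and lids.

```bash
cat > h.py <<'E'
import numpy as np, cv2
from scipy.spatial.transform import Rotation as R
from bench import *
def cam(n,s=None):
    c=camera_info(n); f=240/np.tan(np.radians(c["vertical_fov"])/2)
    if n=="wrist":
        s=s or sense(); T=c["tool_from_camera"]; Rt=R.from_euler("xyz",s["tcp_rot"],degrees=True).as_matrix()
        return f,c["cx"],c["cy"],Rt@T[:3,3]+s["tool_pos"],Rt@T[:3,:3]
    return f,c["cx"],c["cy"],np.array(c["origin"]),R.from_euler("xyz",c["rotation"],degrees=True).as_matrix()
def px2w(C,u,v,z):
    f,cx,cy,o,M=C; d=M@np.array([(u-cx)/f,-(v-cy)/f,-1]); return (o+d*(z-o[2])/d[2])
def w2px(C,p):
    f,cx,cy,o,M=C; q=M.T@(np.asarray(p,float)-o); return np.array([cx+f*q[0]/-q[2],cy-f*q[1]/-q[2]])
E
python3 - <<'E'
from h import *
t=cv2.imread("pics/top0.png"); s=cv2.imread("pics/side0.png")
def cr(im,x,y,w,h,W,H): return cv2.resize(im[y:y+h,x:x+w],(W,H),interpolation=cv2.INTER_CUBIC)
a=np.hstack([cr(t,125,240,60,60,266,300),cr(t,336,235,45,45,266,300),cr(t,435,233,45,45,268,300)])
b=np.hstack([cr(s,225,130,70,80,266,300),cr(s,305,235,40,55,266,300),cr(s,347,295,40,55,268,300)])
cv2.imwrite("pics/crops.png",np.vstack([a,b]))
C=cam("top")
for n,pts,z in[("pallet",[(268,187),(360,184),(362,238),(269,241)],6),("rings",[(288,207.5),(314.5,206.5),(340.5,205.5)],6),("gf",[(340,176),(450,176),(451,246.5),(340,247)],0),("rf",[(194,175),(303,177),(302,247),(190,245)],0),("lamp",[(400,144)],126),("red",[(459,254)],115),("green",[(358,255)],115),("jar",[(245,294)],85),("tape",[(292,272)],20),("grip",[(303,228),(325,227)],120),("wr",[(460,226),(497,190)],0),("can",[(115,231)],150)]:
    print(n,[px2w(C,*p,z)[:2].round() for p in pts])
E
```

```text
pallet [array([680., 139.]), array([ 682., -128.]), array([ 524., -129.]), array([523., 138.])]
rings [array([619.,  82.]), array([619.,   5.]), array([620., -70.])]
gf [array([708., -71.]), array([ 699., -390.]), array([ 494., -383.]), array([501., -65.])]
rf [array([724., 356.]), array([708.,  37.]), array([504.,  44.]), array([518., 367.])]
lamp [array([ 761., -231.])]
red [array([ 464., -375.])]
green [array([ 468., -110.])]
jar [array([374., 195.])]
tape [array([432.,  73.])]
grip [array([543.,  33.]), array([544., -25.])]
wr [array([ 552., -412.]), array([ 654., -524.])]
can [array([545., 519.])]
```

View pics/crops.png

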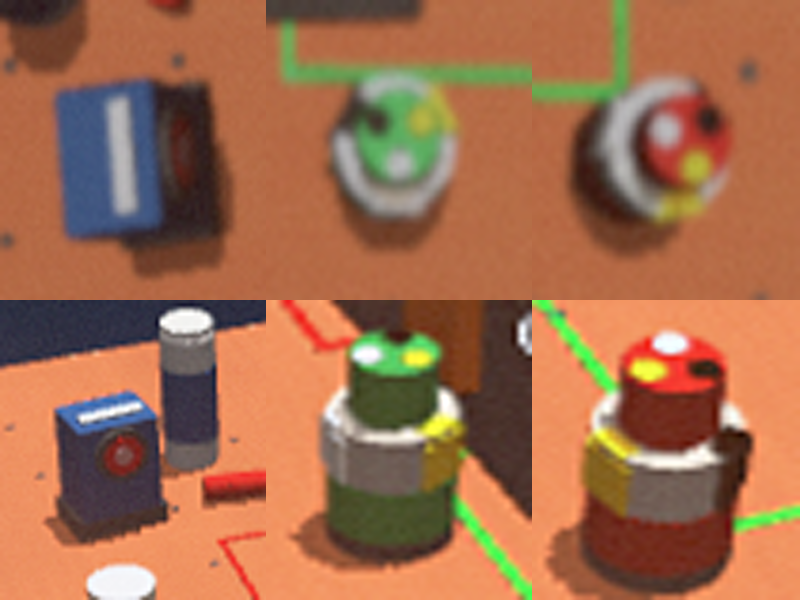

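Crops: the lens faces right in the image (world −y). Both tumblers' lid dots are visible. Now I'll compute poses from these pixels.

```bash
cat >> h.py <<'E'
def wrap(a): return (a+180)%360-180
def tum(C,w,y,b,z=115):
    P=[px2w(C,*p,z)[:2] for p in(w,y,b)]; c=np.mean(P,0)
    a=[np.degrees(np.arctan2(*(p-c)[::-1]))-k for p,k in zip(P,(0,120,240))]
    m=np.degrees(np.angle(np.mean(np.exp(1j*np.radians(a)))))
    return c.round(1),round(m,1),np.round([wrap(x-m) for x in a])
def goto(x=None,y=None,z=None,yaw=None):
    "units to be moved: translation in present tool frame, then turn"
    s=sense(); p=s["tool_pos"]; r=s["tcp_rot"]
    t=np.array([q if q is not None else k for q,k in zip((x,y,z),p)])
    M=R.from_euler("xyz",r,degrees=True)
    d=M.inv().apply(t-p)/30
    out="shift %s"%d.round(2)
    if yaw is not None:
        N=R.from_euler("xyz",(180,0,yaw),degrees=True)
        out+=" turn %s"%((M.inv()*N).as_rotvec()/.08).round(2)
        out+=" shift-after-turn %s"%(N.inv().apply(t-p)/30).round(2)
    print(out,"| pos",p.round(1),"rpy",r.round(1),"j1 j6",s["joint_pos"][[0,5]].round(1),"gap",round(s["finger_gap"],1),"t",s["time"])
E
python3 - <<'E'
from h import *
C=cam("top")
q=[px2w(C,*p,118) for p in[(137.9,258.4),(159.3,256),(162.2,286.4),(139.7,287.6)]]
print("reader",[k[:2].round() for k in q],np.mean(q,0)[:2])
# lens from side: crop scale 3.8,3.75
S=cam("side"); print("lens px top", (125+180/4.43,240+150/5), px2w(C,125+180/4.43,240+150/5,85)[:2], "side",px2w(S,225+123/3.8,130+(453-300)/3.75,85)[:2])
print("green",tum(C,(358.3,259.4),(362.9,253.3),(353.9,253.3)))
print("red",tum(C,(457.3,252.5),(462.2,257.9),(464.5,251)))
# side dots
f=lambda x,y,x0,y0,w:( x0+x/(w/40), y0+(y-300)/(300/55))
print("green side",tum(S,f(368-266,354,305,235,266),f(416-266,357,305,235,266),f(400-266,337,305,235,266)))
print("red side",tum(S,f(670-532,343,347,295,268),f(648-532,371,347,295,268),f(706-532,369,347,295,268)))
E
```

```text
reader [array([475., 471.]), array([479., 415.]), array([399., 406.]), array([398., 465.])] [437.78837782 439.40642951]
lens px top (165.63205417607224, 270.0) [443.75917018 408.52033488] side [448.50711777 413.32239531]
green (array([ 467.3, -110.8]), np.float64(177.9), array([-1., -5.,  6.]))
red (array([ 464.1, -381.2]), np.float64(69.5), array([ 1., -1., -0.]))
green side (array([ 471.5, -109.4]), np.float64(177.5), array([ 0.,  3., -3.]))
red side (array([ 466.6, -380.7]), np.float64(70.9), array([-0., -1.,  1.]))
```

```bash
python3 -c "
from h import *
goto(437,300,350,90)"
```

```text
shift [-10.99  -6.16  -3.51] turn [-2.000e-02  1.000e-02  1.591e+01] shift-after-turn [-9.11  8.7  -3.52] | pos [175.9 573.2 244.5] rpy [-179.9   -0.   162.9] j1 j6 [68.  -4.9] gap 85.2 t 0.15
```

>>> {"api": "apply_moves", "payload": {"deltas": [[-0.92,-0.51,-0.6,0,0,0,1],[-0.92,-0.51,-0.6,0,0,0,1],[-0.92,-0.51,-0.6,0,0,0,1],[-0.92,-0.51,-0.6,0,0,0,1],[-0.92,-0.51,-0.6,0,0,0,1],[-0.92,-0.51,-0.5,0,0,0,1],[-0.92,-0.51,0,0,0,0,1],[-0.92,-0.51,0,0,0,0,1]]}}

```text
time: 1.15
tool_pos: [351.8, 391.0, 350.3]
tcp_rot: [180.0, 0.0, 162.9]
ft_force: [1.3, 0.2, 0.3]
finger_gap: 85.4
grip_force: 0.0
```

>>> {"api": "apply_moves", "payload": {"deltas": [[-0.92,-0.51,0,0,0,0,1],[-0.92,-0.51,0,0,0,0,1],[-0.92,-0.51,0,0,0,0,1],[-0.92,-0.51,0,0,0,0,1],[0,0,0,0,0,1,1],[0,0,0,0,0,1,1],[0,0,0,0,0,1,1],[0,0,0,0,0,1,1]]}}

```text
time: 2.15
tool_pos: [438.7, 300.8, 349.9]
tcp_rot: [-180.0, -0.0, 144.4]
ft_force: [-0.7, 0.5, -0.2]
finger_gap: 85.0
grip_force: 0.0
```

>>> {"api": "apply_moves", "payload": {"deltas": [[0,0,0,0,0,1,1],[0,0,0,0,0,1,1],[0,0,0,0,0,1,1],[0,0,0,0,0,1,1],[0,0,0,0,0,1,1],[0,0,0,0,0,1,1],[0,0,0,0,0,1,1],[0,0,0,0,0,1,1]]}}

```text
time: 3.15
tool_pos: [438.7, 300.8, 349.9]
tcp_rot: [-180.0, 0.0, 107.8]
ft_force: [-0.1, -0.3, 0.6]
finger_gap: 85.4
grip_force: 0.0
```

>>> {"api": "apply_moves", "payload": {"deltas": [[0,0,0,0,0,1,1],[0,0,0,0,0,1,1],[0,0,0,0,0,1,1],[0,0,0,0,0,0.9,1],[0,0,0,0,0,0,1]]}}

```text
time: 3.78
tool_pos: [438.6, 300.8, 349.9]
tcp_rot: [-180.0, 0.0, 90.1]
ft_force: [-0.2, 0.2, -0.9]
finger_gap: 85.3
grip_force: 0.0
```

```bash
python3 -c "
from h import *
goto(437,300,350,90)
im=snapshot('wrist'); cv2.imwrite('pics/w1.png',im[:,:,::-1])"
```

```text
shift [-0.03 -0.05 -0.  ] turn [-0.01  0.    0.02] shift-after-turn [-0.03 -0.05 -0.  ] | pos [438.6 300.8 349.9] rpy [-180.     0.    90.1] j1 j6 [28.9 28.8] gap 85.3 t 3.775
```

View pics/w1.png

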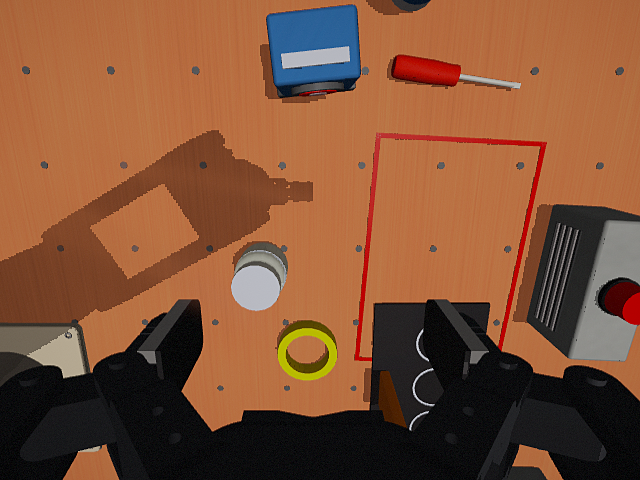

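Wrist view: the reader's top has corners near (267,16), (355,5), (358,78), (273,88), with the lens front near (316,93). I'll compute its pose and move over red.

```bash
python3 - <<'E'
from h import *
C=cam("wrist")
q=[px2w(C,*p,118)[:2] for p in[(267,16),(355,5),(358,78),(273,88)]]
print(np.round(q),np.mean(q,0))
for a,b in((0,1),(3,2),(3,0),(2,1)): d=q[b]-q[a]; print(np.hypot(*d),np.degrees(np.arctan2(d[1],d[0])))
print("lens",px2w(C,317,92,85)[:2])
S=[px2w(C,*p,118)[:2] for p in[(282,60.5),(350,52.5)]];d=S[1]-S[0];print("stripe",np.degrees(np.arctan2(d[1],d[0])))
E
```

```text
[[399. 465.]
 [474. 473.]
 [479. 416.]
 [403. 407.]] [438.60013041 440.22560878]
75.59979746336793 6.477570375809038
76.6083359404791 6.397604408811155
57.63161174862797 93.59977023464374
57.69665163593373 94.6053467560248
lens [442.56532514 407.0830882 ]
stripe 6.2898361515760515
```

>>> {"api": "apply_moves", "payload": {"deltas": [[-0.9,0,0,0,0,0,1],[-1,0,0,0,0,0,1],[-1,0,0,0,0,0,1],[-1,0,0,0,0,0,1],[-1,0,0,0,0,0,1],[-1,0,0,0,0,0,1],[-1,0,0,0,0,0,1],[-1,0,0,0,0,0,1]]}}

```text
time: 4.82
tool_pos: [438.9, 63.0, 350.3]
tcp_rot: [180.0, 0.0, 90.2]
ft_force: [0.1, -1.1, -0.3]
finger_gap: 85.9
grip_force: 0.0
```

>>> {"api": "apply_moves", "payload": {"deltas": [[-1,0.5,0,0,0,0,1],[-1,0.4,0,0,0,0,1],[-1,0,0,0,0,0,1],[-1,0,0,0,0,0,1],[-1,0,0,0,0,0,1],[-1,0,0,0,0,0,1],[-1,0,0,0,0,0,1],[-1,0,0,0,0,0,1]]}}

```text
time: 5.82
tool_pos: [466.1, -177.0, 350.3]
tcp_rot: [180.0, -0.0, 90.2]
ft_force: [-0.3, -0.3, 0.4]
finger_gap: 85.5
grip_force: 0.0
```

>>> {"api": "apply_moves", "payload": {"deltas": [[-1,0,0,0,0,0,1],[-1,0,0,0,0,0,1],[-1,0,0,0,0,0,1],[-1,0,0,0,0,0,1],[-1,0,0,0,0,0,1],[-1,0,0,0,0,0,1],[-0.8,0,0,0,0,0,1],[0,0,0,0,0,1,1]]}}

```text
time: 6.82
tool_pos: [465.9, -381.7, 349.4]
tcp_rot: [-179.9, -0.0, 85.4]
ft_force: [0.3, 0.5, -1.1]
finger_gap: 86.0
grip_force: 0.0
```

>>> {"api": "apply_moves", "payload": {"deltas": [[0,0,0,0,0,1,1],[0,0,0,0,0,1,1],[0,0,0,0,0,1,1],[0,0,0,0,0,1,1],[0,0,0,0,0,1,1],[0,0,0,0,0,1,1],[0,0,0,0,0,1,1],[0,0,0,0,0,1,1]]}}

```text
time: 7.82
tool_pos: [466.4, -380.0, 350.1]
tcp_rot: [-180.0, -0.0, 48.8]
ft_force: [0.4, 0.7, -0.5]
finger_gap: 85.5
grip_force: 0.0
```

>>> {"api": "apply_moves", "payload": {"deltas": [[0,0,0,0,0,1,1],[0,0,0,0,0,1,1],[0,0,0,0,0,1,1],[0,0,0,0,0,1,1],[0,0,0,0,0,1,1],[0,0,0,0,0,1,1],[0,0,0,0,0,1,1],[0,0,0,0,0,1,1]]}}

```text
time: 8.82
tool_pos: [466.4, -380.0, 350.1]
tcp_rot: [-180.0, 0.0, 12.1]
ft_force: [-0.4, -0.4, 0.6]
finger_gap: 85.3
grip_force: 0.0
```

>>> {"api": "apply_moves", "payload": {"deltas": [[0,0,0,0,0,1,1],[0,0,0,0,0,1,1],[0,0,0,0,0,1,1],[0,0,0,0,0,1,1],[0,0,0,0,0,1,1],[0,0,0,0,0,1,1],[0,0,0,0,0,1,1],[0,0,0,0,0,1,1]]}}

```text
time: 9.82
tool_pos: [466.4, -380.0, 350.1]
tcp_rot: [-180.0, 0.0, -24.6]
ft_force: [-0.1, 0.8, -0.8]
finger_gap: 85.9
grip_force: 0.0
```

```bash
python3 -c "
from h import *
goto(465,-381,350,-27)
im=snapshot('wrist'); cv2.imwrite('pics/w2.png',im[:,:,::-1])
C=cam('wrist'); print(w2px(C,(465,-381,115)))"
```

```text
shift [-0.03  0.05  0.  ] turn [-0.    0.    0.53] shift-after-turn [-0.03  0.05  0.  ] | pos [ 466.4 -380.   350.1] rpy [-180.     0.   -24.6] j1 j6 [-44.1  70.5] gap 85.9 t 9.825
[313.04980759 206.19128608]
```

View pics/w2.png

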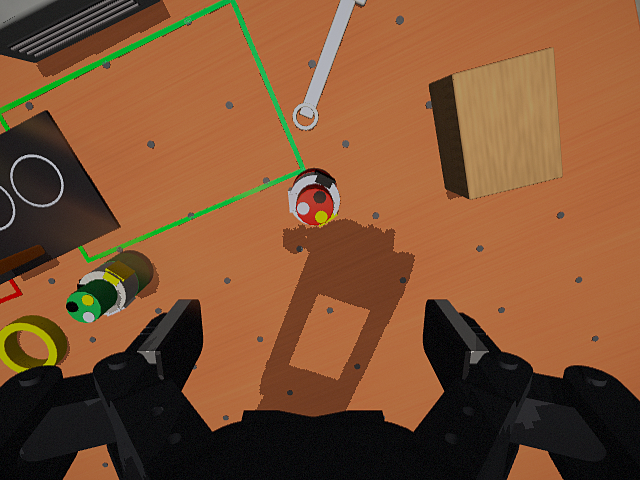

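Red lid dots: white (303,208), black (319,197), yellow (321,216). Green's lid is near (82,308), so nothing has been knocked.

```bash
python3 -c "
from h import *
C=cam('wrist')
print(tum(C,(303,208),(321,216),(319,197))); print(tum(C,(88,317),(88,300),(71,307)))
c=tum(C,(303,208),(321,216),(319,197))[0]
goto(c[0],c[1],97,-27)"
```

```text
(array([ 463.7, -381.8]), np.float64(70.8), array([-1.,  1., -0.]))
(array([ 468.1, -110.7]), np.float64(177.6), array([-0., -1.,  2.]))
shift [-0.05  0.09  8.44] turn [-0.    0.    0.48] shift-after-turn [-0.05  0.09  8.44] | pos [ 466.4 -380.   350.1] rpy [-180.     0.   -24.8] j1 j6 [-44.1  70.8] gap 85.6 t 9.875
```

>>> {"api": "apply_moves", "payload": {"deltas": [[-0.04,0.08,1,0,0,0,1],[0,0,1,0,0,0,1],[0,0,1,0,0,0,1],[0,0,1,0,0,0,1],[0,0,1,0,0,0,1],[0,0,1,0,0,0,1],[0,0,1,0,0,0,1],[0,0,0.8,0,0,0,1]]}}

```text
time: 10.88
tool_pos: [463.9, -381.3, 114.7]
tcp_rot: [-180.0, 0.1, -24.4]
ft_force: [0.2, -0.5, -0.9]
finger_gap: 85.5
grip_force: 0.0
```

>>> {"api": "apply_moves", "payload": {"deltas": [[0,0,0.6,0,0,0,1],[0,0,0,0,0,0,1],[0,0,0,0,0,0,0],[0,0,0,0,0,0,0],[0,0,0,0,0,0,0],[0,0,0,0,0,0,0],[0,0,0,0,0,0,0],[0,0,0,0,0,0,0]], "grip_force": 60}}

```text
time: 11.88
tool_pos: [465.1, -382.2, 99.7]
tcp_rot: [180.0, -0.1, -24.5]
ft_force: [0.5, 2.8, 5.8]
finger_gap: 36.5
grip_force: 59.8
```

```bash
python3 -c "
from h import *
goto(450.6,332.9,350,0.4)"
```

```text
shift [-10.32 -21.48  -8.37] turn [ 0.01 -0.02 -5.44] shift-after-turn [ -0.32 -23.84  -8.34] | pos [ 465.1 -382.2   99.7] rpy [ 1.80e+02 -1.00e-01 -2.45e+01] j1 j6 [-44.3  70.2] gap 36.5 t 11.875
```

>>> {"api": "apply_moves", "payload": {"deltas": [[0,0,-0.5,0,0,0,0],[0,0,-0.9,0,0,0,0],[0,0,-0.9,0,0,-0.9,0],[0,0,-0.9,0,0,-0.9,0],[0,0,-0.9,0,0,-0.9,0],[0,0,-0.9,0,0,-0.9,0],[0,0,-0.7,0,0,-0.9,0],[0,0,0,0,0,-0.9,0]]}}

```text
time: 12.88
tool_pos: [465.0, -382.5, 272.7]
tcp_rot: [179.8, -0.2, 0.4]
ft_force: [0.3, -0.4, -2.3]
finger_gap: 36.9
grip_force: 60.2
```

```bash
python3 -c "
from h import *
goto(450.6,332.9,124.7,0.7)"
```

```text
shift [ -0.35 -23.86   4.86] turn [ 0.04 -0.04 -0.08] shift-after-turn [ -0.19 -23.85   4.93] | pos [ 465.  -382.5  272.7] rpy [179.8  -0.2   0.4] j1 j6 [-44.3  45.3] gap 36.9 t 12.875
```

>>> {"api": "apply_moves", "payload": {"deltas": [[0,-0.7,0,0,0,0,0],[0,-1,0,0,0,0,0],[0,-1,0,0,0,0,0],[0,-1,0,0,0,0,0],[0,-1,0,0,0,0,0],[0,-1,0,0,0,0,0],[0,-1,0,0,0,0,0],[0,-1,0,0,0,0,0]]}}

```text
time: 13.88
tool_pos: [463.1, -149.8, 269.9]
tcp_rot: [180.0, -0.0, 0.2]
ft_force: [-0.2, -0.2, -3.2]
finger_gap: 36.4
grip_force: 60.4
```

>>> {"api": "apply_moves", "payload": {"deltas": [[-0.3,-1,0,0,0,0,0],[0,-1,0,0,0,0,0],[0,-1,0,0,0,0,0],[0,-1,0,0,0,0,0],[0,-1,0,0,0,0,0],[0,-1,0,0,0,0,0],[0,-1,0,0,0,0,0],[0,-1,0,0,0,0,0]]}}

```text
time: 14.88
tool_pos: [453.3, 90.1, 269.9]
tcp_rot: [180.0, -0.0, 0.2]
ft_force: [-0.5, -0.0, -1.7]
finger_gap: 36.4
grip_force: 60.4
```

>>> {"api": "apply_moves", "payload": {"deltas": [[0,-1,0,0,0,0,0],[0,-1,0,0,0,0,0],[0,-1,0,0,0,0,0],[0,-1,0,0,0,0,0],[0,-1,0,0,0,0,0],[0,-1,0,0,0,0,0],[0,-1,0,0,0,0,0],[0,-0.9,0,0,0,0,0]]}}

```text
time: 15.88
tool_pos: [452.4, 327.1, 269.8]
tcp_rot: [180.0, -0.0, 0.2]
ft_force: [-1.0, -0.8, -1.3]
finger_gap: 36.5
grip_force: 60.4
```

```bash
python3 -c "
from h import *
goto(450.6,332.9,124.7,0.7)"
```

```text
shift [-0.06 -0.19  4.84] turn [ 0.  -0.  -0.1] shift-after-turn [-0.06 -0.19  4.84] | pos [452.4 327.1 269.8] rpy [180.   -0.    0.2] j1 j6 [ 30.6 120.4] gap 36.5 t 15.875
```

>>> {"api": "apply_moves", "payload": {"deltas": [[-0.06,-0.19,0.9,0,0,-0.1,0],[0,0,0.9,0,0,0,0],[0,0,0.9,0,0,0,0],[0,0,0.9,0,0,0,0],[0,0,0.8,0,0,0,0],[0,0,0.4,0,0,0,0],[0,0,0,0,0,0,0],[0,0,0,0,0,0,0]]}}

```text
time: 16.88
tool_pos: [451.6, 332.3, 126.7]
tcp_rot: [-179.9, -0.1, 0.7]
ft_force: [0.0, 0.1, -2.5]
finger_gap: 36.2
grip_force: 60.6
```

>>> {"api": "apply_moves", "payload": {"deltas": [[0,0,0,0,0,0,0],[0,0,0,0,0,0,0],[0,0,0,0,0,0,0],[0,0,0,0,0,0,0],[0,0,0,0,0,0,0],[0,0,0,0,0,0,0],[0,0,0,0,0,0,0]]}}

```text
time: 17.75
tool_pos: [450.8, 331.9, 125.2]
tcp_rot: [180.0, 0.0, 0.7]
ft_force: [-0.2, -0.2, -2.8]
finger_gap: 36.7
grip_force: 60.6
```

```bash
python3 - <<'E'
from h import *
goto(450.6,332.9,124.7,0.7)
im=snapshot('side')[:,:,::-1]; t=snapshot('top')[:,:,::-1]; w=snapshot("wrist")[:,:,::-1]
c=cv2.resize
cv2.imwrite('pics/r1.png',np.hstack([c(np.ascontiguousarray(im[125:225,210:310]),(400,400),interpolation=2),c(np.ascontiguousarray(w[:,80:560]),(400,400))]))
E
```

```text
shift [-0.01 -0.03  0.02] turn [ 0.    0.   -0.01] shift-after-turn [-0.01 -0.03  0.02] | pos [450.8 331.9 125.2] rpy [180.    0.    0.7] j1 j6 [ 31.1 120.4] gap 36.7 t 17.75
```

View pics/r1.png

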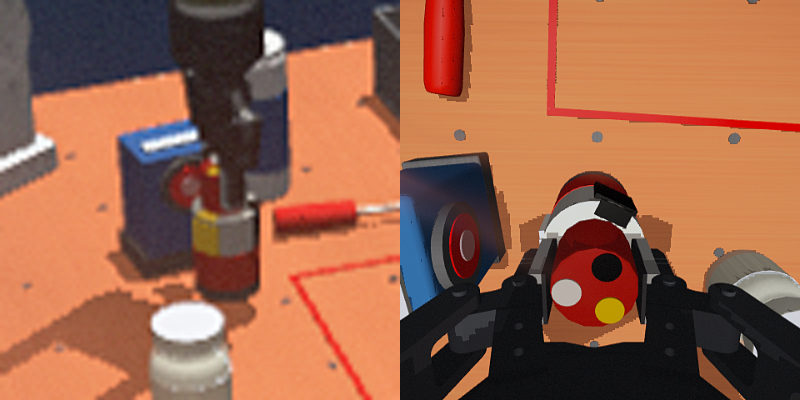

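White faces the lens squarely, so it was read. Next is a +240° turn to yellow, lifted slightly so that black isn't shown in passing.

>>> {"api": "apply_moves", "payload": {"deltas": [[0,0,-1,0,0,-1,0],[0,0,-1,0,0,-1,0],[0,0,0,0,0,-1,0],[0,0,0,0,0,-1,0],[0,0,0,0,0,-1,0],[0,0,0,0,0,-1,0],[0,0,0,0,0,-1,0],[0,0,0,0,0,-1,0]]}}

```text
time: 18.9
tool_pos: [450.8, 331.9, 185.3]
tcp_rot: [-180.0, 0.0, 37.5]
ft_force: [0.3, -0.6, -2.3]
finger_gap: 36.3
grip_force: 60.9
```

>>> {"api": "apply_moves", "payload": {"deltas": [[0,0,0,0,0,-1,0],[0,0,0,0,0,-1,0],[0,0,0,0,0,-1,0],[0,0,0,0,0,-1,0],[0,0,0,0,0,-1,0],[0,0,0,0,0,-1,0],[0,0,0,0,0,-1,0],[0,0,0,0,0,-1,0]]}}

```text
time: 19.9
tool_pos: [450.9, 331.9, 185.3]
tcp_rot: [180.0, -0.0, 74.2]
ft_force: [-0.0, 0.3, -3.1]
finger_gap: 36.3
grip_force: 60.9
```

>>> {"api": "apply_moves", "payload": {"deltas": [[0,0,0,0,0,-1,0],[0,0,0,0,0,-1,0],[0,0,0,0,0,-1,0],[0,0,0,0,0,-1,0],[0,0,0,0,0,-1,0],[0,0,0,0,0,-1,0],[0,0,0,0,0,-1,0],[0,0,0,0,0,-1,0]]}}

```text
time: 20.9
tool_pos: [450.8, 331.9, 185.3]
tcp_rot: [-180.0, -0.0, 110.8]
ft_force: [0.3, 1.2, -2.3]
finger_gap: 36.5
grip_force: 60.9
```

>>> {"api": "apply_moves", "payload": {"deltas": [[0,0,0,0,0,-1,0],[0,0,0,0,0,-1,0],[0,0,0,0,0,-1,0],[0,0,0,0,0,-1,0],[0,0,0,0,0,-1,0],[0,0,0,0,0,-1,0],[0,0,0,0,0,-1,0],[0,0,0,0,0,-1,0]]}}

```text
time: 21.9
tool_pos: [450.8, 331.9, 185.2]
tcp_rot: [-180.0, -0.0, 147.5]
ft_force: [0.1, 0.8, -1.9]
finger_gap: 36.4
grip_force: 60.8
```

>>> {"api": "apply_moves", "payload": {"deltas": [[0,0,0,0,0,-1,0],[0,0,0,0,0,-1,0],[0,0,0,0,0,-1,0],[0,0,0,0,0,-1,0],[0,0,0,0,0,-1,0],[0,0,0,0,0,-1,0],[0,0,0,0,0,-1,0],[0,0,0,0,0,-1,0]]}}

```text
time: 22.9
tool_pos: [450.9, 331.9, 185.3]
tcp_rot: [-180.0, -0.0, -175.8]
ft_force: [0.3, -0.2, -3.0]
finger_gap: 36.7
grip_force: 60.8
```

>>> {"api": "apply_moves", "payload": {"deltas": [[0,0,0,0,0,-1,0],[0,0,0,0,0,-1,0],[0,0,0,0,0,-1,0],[0,0,0,0,0,-1,0],[0,0,0,0,0,-1,0],[0,0,0,0,0,-1,0],[0,0,0,0,0,-1,0],[0,0,0,0,0,-1,0]]}}

```text
time: 23.9
tool_pos: [450.8, 331.9, 185.3]
tcp_rot: [180.0, -0.0, -139.2]
ft_force: [-0.0, -1.3, -3.0]
finger_gap: 36.0
grip_force: 60.8
```

>>> {"api": "apply_moves", "payload": {"deltas": [[0,0,0,0,0,-1,0],[0,0,0,0,0,-1,0],[0,0,1,0,0,-1,0],[0,0,1,0,0,-1,0],[0,0,0,0,0,-0.36,0],[0,0,0,0,0,0,0],[0,0,0,0,0,0,0],[0,0,0,0,0,0,0]]}}

```text
time: 24.9
tool_pos: [451.6, 332.3, 126.7]
tcp_rot: [-179.9, 0.1, -119.4]
ft_force: [-0.0, 0.9, -3.2]
finger_gap: 36.8
grip_force: 60.7
```

>>> {"api": "apply_moves", "payload": {"deltas": [[0,0,0,0,0,0,0],[0,0,0,0,0,0,0],[0,0,0,0,0,0,0],[0,0,0,0,0,0,0],[0,0,0,0,0,0,0]]}}

```text
time: 25.52
tool_pos: [450.8, 331.9, 125.2]
tcp_rot: [180.0, -0.0, -119.3]
ft_force: [-0.1, 0.4, -2.7]
finger_gap: 36.6
grip_force: 60.7
```

```bash
python3 - <<'E'
from h import *
goto(450.6,332.9,124.7,-119.3)
t=snapshot('top')[:,:,::-1]; w=snapshot("wrist")[:,:,::-1]
c=cv2.resize
cv2.imwrite('pics/r2.png',np.hstack([t[90:390,60:500],c(np.ascontiguousarray(w[:,80:560]),(300,300))]))
E
```

```text
shift [-0.03  0.02  0.02] turn [ 0.   -0.   -0.01] shift-after-turn [-0.03  0.02  0.02] | pos [450.8 331.9 125.2] rpy [ 180.    -0.  -119.3] j1 j6 [  31.1 -119.6] gap 36.6 t 25.525
```

View pics/r2.png

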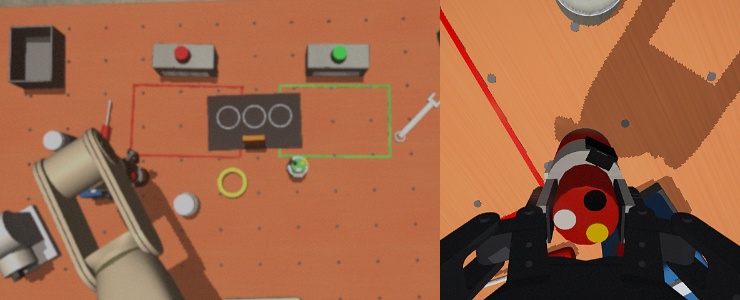

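Yellow bearing works out to the lens, held for about a second. Next, −120° to black.

>>> {"api": "apply_moves", "payload": {"deltas": [[0,0,0,0,0,1,0],[0,0,0,0,0,1,0],[0,0,0,0,0,1,0],[0,0,0,0,0,1,0],[0,0,0,0,0,1,0],[0,0,0,0,0,1,0],[0,0,0,0,0,1,0],[0,0,0,0,0,1,0]]}}

```text
time: 26.62
tool_pos: [450.9, 331.9, 125.3]
tcp_rot: [180.0, 0.0, -156.1]
ft_force: [-0.1, -0.5, -2.6]
finger_gap: 36.7
grip_force: 60.7
```

>>> {"api": "apply_moves", "payload": {"deltas": [[0,0,0,0,0,1,0],[0,0,0,0,0,1,0],[0,0,0,0,0,1,0],[0,0,0,0,0,1,0],[0,0,0,0,0,1,0],[0,0,0,0,0,1,0],[0,0,0,0,0,1,0],[0,0,0,0,0,1,0]]}}

```text
time: 27.62
tool_pos: [450.9, 331.9, 125.3]
tcp_rot: [-180.0, -0.0, 167.2]
ft_force: [-1.4, 0.8, -2.2]
finger_gap: 37.0
grip_force: 60.8
```

>>> {"api": "apply_moves", "payload": {"deltas": [[0,0,0,0,0,1,0],[0,0,0,0,0,1,0],[0,0,0,0,0,1,0],[0,0,0,0,0,1,0],[0,0,0,0,0,1,0],[0,0,0,0,0,1,0],[0,0,0,0,0,1,0],[0,0,0,0,0,1,0]]}}

```text
time: 28.62
tool_pos: [450.9, 331.9, 125.3]
tcp_rot: [-180.0, -0.0, 130.5]
ft_force: [0.7, 0.8, -3.3]
finger_gap: 36.4
grip_force: 60.8
```

>>> {"api": "apply_moves", "payload": {"deltas": [[0,0,0,0,0,1,0],[0,0,0,0,0,1,0],[0,0,0,0,0,0.18,0],[0,0,0,0,0,0,0],[0,0,0,0,0,0,0],[0,0,0,0,0,0,0],[0,0,0,0,0,0,0],[0,0,0,0,0,0,0]]}}

```text
time: 29.62
tool_pos: [450.8, 331.9, 125.3]
tcp_rot: [-180.0, -0.0, 120.7]
ft_force: [0.8, 0.0, -1.9]
finger_gap: 36.8
grip_force: 60.8
```

>>> {"api": "apply_moves", "payload": {"deltas": [[0,0,0,0,0,0,0],[0,0,0,0,0,0,0],[0,0,0,0,0,0,0],[0,0,0,0,0,0,0]]}}

```text
time: 30.12
tool_pos: [450.9, 331.9, 125.3]
tcp_rot: [180.0, -0.0, 120.7]
ft_force: [-0.2, -0.3, -2.7]
finger_gap: 36.1
grip_force: 60.8
```

```bash
python3 - <<'E'
from h import *
goto(450.6,332.9,124.7,120.7)
goto(620,-71,260,90)
# pallet corners by segmentation in top picture
im=snapshot("top"); cv2.imwrite("pics/t3.png",im[:,:,::-1])
h=im.max(2); m=(h<75).astype(np.uint8)
roi=np.zeros_like(m); roi[165:260,230:380]=1
n,l,st,_=cv2.connectedComponentsWithStats(cv2.morphologyEx(m*roi,cv2.MORPH_CLOSE,np.ones((9,9))))
k=1+np.argmax(st[1:,4]); r=cv2.minAreaRect(np.argwhere(l==k)[:,::-1].astype(np.float32)); print(r)
C=cam("top"); q=[px2w(C,*p,6)[:2] for p in cv2.boxPoints(r)]; print(np.round(q),np.mean(q,0))
E
```

```text
shift [0.03 0.01 0.02] turn [ 0.   -0.   -0.01] shift-after-turn [0.03 0.01 0.02] | pos [450.9 331.9 125.3] rpy [180.   -0.  120.7] j1 j6 [31.1  0.4] gap 36.1 t 30.125
shift [-14.43  -2.    -4.49] turn [ 0.   -0.    6.69] shift-after-turn [-13.43   5.64  -4.49] | pos [450.9 331.9 125.3] rpy [180.   -0.  120.7] j1 j6 [31.1  0.4] gap 36.1 t 30.125
((314.1656799316406, 211.7535858154297), (53.276405334472656, 89.51166534423828), 87.58048248291016)
[[ 680.  138.]
 [ 684. -122.]
 [ 529. -123.]
 [ 525.  133.]] [604.57555766   6.61707569]
```

```bash
python3 -c "
from h import *
goto(619.5,80,230)"
```

```text
shift [-10.09   0.55  -3.49] | pos [450.9 331.9 125.3] rpy [-180.    -0.   120.7] j1 j6 [31.1  0.4] gap 36.7 t 30.175
```

>>> {"api": "apply_moves", "payload": {"deltas": [[0,0,-1,0,0,0,0],[0,0,-1,0,0,0,0],[-0.4,0.1,-1,0,0,0,0],[-1,0.1,-0.5,0,0,0,0],[-1,0.1,0,0,0,0,0],[-1,0.1,0,0,0,0,0],[-1,0.1,0,0,0,0,0],[-1,0.05,0,0,0,0,0]]}}

```text
time: 31.18
tool_pos: [548.2, 200.2, 230.3]
tcp_rot: [180.0, -0.0, 120.7]
ft_force: [0.3, 0.5, -2.0]
finger_gap: 36.7
grip_force: 60.9
```

>>> {"api": "apply_moves", "payload": {"deltas": [[-1,0,0,0,0,0,0],[-1,0,0,0,0,0,0],[-1,0,0,0,0,0,0],[-1,0,0,0,0,0,0],[-0.7,0,0,0,0,0,0],[0,0,0,0,0,0,0],[0,0,0,0,0,0,0]]}}

```text
time: 32.05
tool_pos: [619.4, 80.3, 230.2]
tcp_rot: [-180.0, -0.0, 120.7]
ft_force: [0.5, 0.1, -2.0]
finger_gap: 36.6
grip_force: 60.9
```

```bash
python3 -c "
from h import *
goto(619.5,80,108)
C=cam('wrist');im=snapshot('wrist'); cv2.imwrite('pics/w4.png',im[:,:,::-1])
for p in [(620,81,6),(619,5,6),(620,-71,6)]: print(w2px(C,p))"
```

```text
shift [-0.01 -0.    4.07] | pos [619.4  80.3 230.2] rpy [-180.    -0.   120.7] j1 j6 [  2.7 -28. ] gap 36.6 t 32.05
[314.18881991 206.4735553 ]
[274.66494366 270.02638453]
[240.40091088 328.69850102]
```

View pics/w4.png

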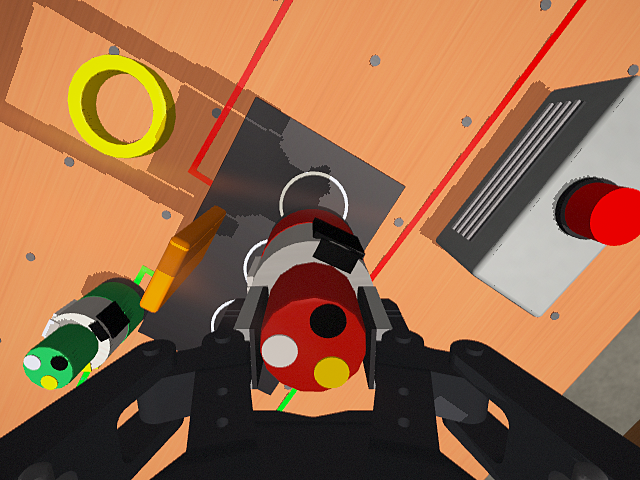

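The left ring is at about (314,200), within a few mm of the prediction (314,206). I'll lower red there.

>>> {"api": "apply_moves", "payload": {"deltas": [[0,0,1,0,0,0,0],[0,0,1,0,0,0,0],[0,0,0.9,0,0,0,0],[0,0,0.6,0,0,0,0],[0,0,0.4,0,0,0,0],[0,0,0.17,0,0,0,0],[0,0,0,0,0,0,0],[0,0,0,0,0,0,0]]}}

```text
time: 33.1
tool_pos: [620.4, 79.7, 109.3]
tcp_rot: [179.9, 0.0, 120.7]
ft_force: [-0.1, -0.2, -3.8]
finger_gap: 36.6
grip_force: 61.0
```

>>> {"api": "apply_moves", "payload": {"deltas": [[0,0,0.05,0,0,0,0],[0,0,0,0,0,0,0],[0,0,0,0,0,0,0]]}}

```text
time: 33.48
tool_pos: [619.7, 79.7, 106.8]
tcp_rot: [180.0, 0.0, 120.7]
ft_force: [-0.4, 0.6, -2.1]
finger_gap: 36.9
grip_force: 61.0
```

>>> {"api": "apply_moves", "payload": {"deltas": [[0,0,0.04,0,0,0,0],[0,0,0,0,0,0,0],[0,0,0,0,0,0,0]]}}

```text
time: 33.85
tool_pos: [619.8, 79.6, 105.8]
tcp_rot: [180.0, 0.0, 120.7]
ft_force: [-0.4, -0.3, 0.7]
finger_gap: 36.3
grip_force: 61.3
```

>>> {"api": "apply_moves", "payload": {"deltas": [[0,0,0,0,0,0,0.7],[0,0,0,0,0,0,0.7],[0,0,0,0,0,0,0.8],[0,0,0,0,0,0,0.8],[0,0,-0.5,0,0,0,0.8],[0,0,-1,0,0,0,0.8],[0,0,-1,0,0,0,0.8],[0,0,-1,0,0,0,1]]}}

```text
time: 34.85
tool_pos: [619.8, 79.7, 212.8]
tcp_rot: [179.9, 0.0, 120.7]
ft_force: [0.5, -0.6, -0.4]
finger_gap: 84.0
grip_force: 0.0
```

>>> {"api": "apply_moves", "payload": {"deltas": [[0,0,-1,0,0,0,1],[0,0,-1,0,0,0,1],[0,0,-1,0,0,0,1],[0,0,-1,0,0,0,1],[0,0,0,0,0,0,1]]}}

```text
time: 35.48
tool_pos: [620.9, 79.8, 335.5]
tcp_rot: [179.6, 0.2, 120.7]
ft_force: [0.9, -0.3, 0.1]
finger_gap: 85.6
grip_force: 0.0
```

```bash
python3 -c "
from h import *
goto(468,-110.5,330,90)"
```

```text
shift [-2.85 -7.62  0.14] turn [0.09 0.02 6.69] shift-after-turn [-6.34 -5.1   0.18] | pos [620.9  79.8 335.5] rpy [179.6   0.2 120.7] j1 j6 [  2.6 -28. ] gap 85.6 t 35.475
```

>>> {"api": "apply_moves", "payload": {"deltas": [[-0.36,-0.95,0,0,0,0,1],[-0.36,-0.95,0,0,0,0,1],[-0.36,-0.95,0,0,0,0,1],[-0.36,-0.95,0,0,0,0,1],[-0.36,-0.95,0,0,0,0,1],[-0.36,-0.95,0,0,0,0,1],[-0.36,-0.95,0,0,0,0,1],[-0.36,-0.95,0,0,0,0,1]]}}

```text
time: 36.48
tool_pos: [466.6, -111.5, 329.9]
tcp_rot: [-180.0, -0.0, 120.7]
ft_force: [-0.2, 0.4, 1.0]
finger_gap: 85.5
grip_force: 0.0
```

>>> {"api": "apply_moves", "payload": {"deltas": [[0,0,0,0,0,1,1],[0,0,0,0,0,1,1],[0,0,0,0,0,1,1],[0,0,0,0,0,1,1],[0,0,0,0,0,1,1],[0,0,0,0,0,1,1],[0,0,0,0,0,1,1],[0,0,0,0,0,1,1]]}}

```text
time: 37.48
tool_pos: [467.3, -110.8, 329.9]
tcp_rot: [-180.0, -0.0, 83.9]
ft_force: [-0.2, 0.1, -0.2]
finger_gap: 85.7
grip_force: 0.0
```

>>> {"api": "apply_moves", "payload": {"deltas": [[0,0,0,0,0,0.2,1],[0,0,0,0,0,0,1]]}}

```text
time: 37.72
tool_pos: [467.4, -110.9, 330.2]
tcp_rot: [-180.0, -0.0, 83.2]
ft_force: [0.1, -0.2, 0.0]
finger_gap: 85.5
grip_force: 0.0
```

```bash
python3 -c "
from h import *
goto(468,-110.5,97,83)
C=cam('wrist');im=snapshot('wrist'); cv2.imwrite('pics/w5.png',im[:,:,::-1]); print(w2px(C,(468,-110.5,115)))
np.save('C5.npy',np.array([C[0],C[1],C[2],*C[3],*C[4].ravel()]))"
```

```text
shift [0.01 0.02 7.77] turn [-0.   -0.    0.04] shift-after-turn [0.01 0.02 7.77] | pos [ 467.4 -110.9  330.2] rpy [-180.    -0.    83.2] j1 j6 [-19.5 -12.6] gap 85.5 t 37.725
[313.2426238  207.74556873]
```

View pics/w5.png

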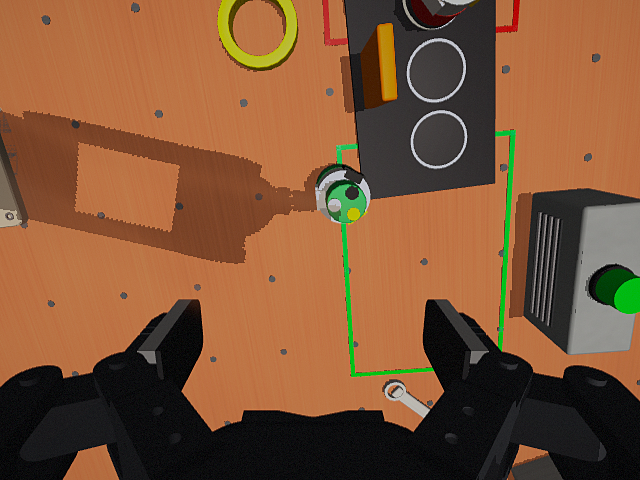

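Green has been knocked to about (346,203), right beside the pallet; its dots are white (335,206), yellow (353,214), black (352,193). Re-measuring it and the pallet.

```bash
python3 -c "
from h import *
C=cam('wrist')
t=tum(C,(335,206),(353,214),(352,193));print(t)
print('rings',[px2w(C,*p,6)[:2].round(1) for p in((439,139),(437,70.5))],'corners',[px2w(C,*p,6)[:2].round(1) for p in((495,183),(360,198))])
print('frame',[px2w(C,*p,0)[:2].round(1) for p in((514,131),(353,376),(338,147))])
goto(*t[0],97,None)"
```

```text
(array([ 499.4, -111.1]), np.float64(179.3), array([ 2., -2.,  0.]))
rings [array([621.6, -68.4]), array([621.4,   6.1])] corners [array([ 687.5, -128. ]), array([ 523.9, -126.8])]
frame [array([711.7, -70.1]), array([ 493.1, -382.1]), array([503.7, -63.6])]
shift [0.12 1.06 7.78] | pos [ 467.5 -110.9  330.3] rpy [-180.    -0.    83.2] j1 j6 [-19.5 -12.6] gap 85.4 t 37.775
```

>>> {"api": "apply_moves", "payload": {"deltas": [[0.12,1,0.5,0,0,0,1],[0,0.06,1,0,0,0,1],[0,0,1,0,0,0,1],[0,0,1,0,0,0,1],[0,0,1,0,0,0,1],[0,0,1,0,0,0,1],[0,0,1,0,0,0,1],[0,0,0.7,0,0,0,1]]}}

```text
time: 38.78
tool_pos: [498.9, -110.9, 112.8]
tcp_rot: [-179.9, -0.0, 83.2]
ft_force: [0.7, 0.1, 0.9]
finger_gap: 85.5
grip_force: 0.0
```

```bash
python3 -c "
from h import *
goto(499.4,-111.1,98)
im=snapshot('wrist')[:,:,::-1];s=snapshot('side')[:,:,::-1]
cv2.imwrite('pics/w6.png',np.hstack([cv2.resize(im[:,80:560],(400,400)),cv2.resize(np.ascontiguousarray(s[200:300,280:380]),(400,400))]))"
```

```text
shift [-0.    0.02  0.49] | pos [ 498.9 -110.9  112.8] rpy [-179.9   -0.    83.2] j1 j6 [-18.3 -11.4] gap 85.5 t 38.775
```

View pics/w6.png

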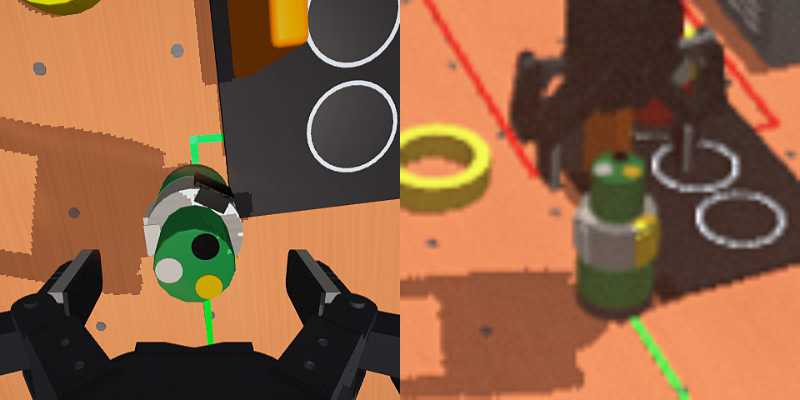

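Fingers flank the upright green lid. Closing on it.

>>> {"api": "apply_moves", "payload": {"deltas": [[0,0,0.48,0,0,0,1],[0,0,0,0,0,0,1],[0,0,0,0,0,0,0],[0,0,0,0,0,0,0],[0,0,0,0,0,0,0],[0,0,0,0,0,0,0],[0,0,0,0,0,0,0],[0,0,0,0,0,0,0]]}}

```text
time: 39.88
tool_pos: [499.9, -111.3, 100.9]
tcp_rot: [180.0, 0.0, 83.1]
ft_force: [-1.9, 0.1, 5.9]
finger_gap: 36.4
grip_force: 59.6
```

```bash
python3 -c "
from h import *
goto(450.6,332.5,270,0)"
```

```text
shift [14.49 -3.41 -5.64] turn [ 1.000e-02 -0.000e+00  1.813e+01] shift-after-turn [ -1.64 -14.79  -5.64] | pos [ 499.9 -111.3  100.9] rpy [180.    0.   83.1] j1 j6 [-18.3 -11.4] gap 36.4 t 39.875
```

>>> {"api": "apply_moves", "payload": {"deltas": [[0,0,-0.5,0,0,0,0],[0,0,-0.9,0,0,0,0],[0,0,-1,0,0,0,0],[0,0,-1,0,0,0,0],[0,0,-1,0,0,0,0],[0,0,-1,0,0,0,0],[0.9,-0.2,-0.2,0,0,0,0],[1,-0.2,0,0,0,0,0]]}}

```text
time: 40.88
tool_pos: [494.9, -52.9, 269.9]
tcp_rot: [179.9, 0.0, 83.0]
ft_force: [-0.6, 1.1, -3.6]
finger_gap: 36.5
grip_force: 60.8
```

>>> {"api": "apply_moves", "payload": {"deltas": [[1,-0.2,0,0,0,0,0],[1,-0.2,0,0,0,0,0],[1,-0.2,0,0,0,0,0],[1,-0.2,0,0,0,0,0],[1,-0.2,0,0,0,0,0],[1,-0.2,0,0,0,0,0],[1,-0.2,0,0,0,0,0],[1,-0.2,0,0,0,0,0]]}}

```text
time: 41.88
tool_pos: [475.5, 191.9, 268.7]
tcp_rot: [180.0, -0.0, 83.1]
ft_force: [-0.2, 0.2, -2.7]
finger_gap: 36.4
grip_force: 60.8
```

>>> {"api": "apply_moves", "payload": {"deltas": [[1,-0.4,0,0,0,0,0],[1,-0.4,0,0,0,0,0],[1,-0.4,0,0,0,0,0],[1,-0.2,0,0,0,0,0],[0.5,0,0,0,0,0,0],[0,0,0,0,0,1,0],[0,0,0,0,0,1,0],[0,0,0,0,0,1,0]]}}

```text
time: 42.88
tool_pos: [450.6, 329.5, 268.3]
tcp_rot: [180.0, 0.0, 69.2]
ft_force: [-0.6, -0.2, -2.4]
finger_gap: 36.3
grip_force: 60.7
```

>>> {"api": "apply_moves", "payload": {"deltas": [[0,0,0,0,0,1,0],[0,0,0,0,0,1,0],[0,0,0,0,0,1,0],[0,0,0,0,0,1,0],[0,0,0,0,0,1,0],[0,0,0,0,0,1,0],[0,0,0,0,0,1,0],[0,0,0,0,0,1,0]]}}

```text
time: 43.88
tool_pos: [450.7, 329.4, 268.3]
tcp_rot: [180.0, 0.0, 32.5]
ft_force: [0.3, -0.9, -2.7]
finger_gap: 36.4
grip_force: 60.7
```

>>> {"api": "apply_moves", "payload": {"deltas": [[0,0,0,0,0,1,0],[0,0,0,0,0,1,0],[0,0,0,0,0,1,0],[0,0,0,0,0,1,0],[0,0,0,0,0,1,0],[0,0,0,0,0,1,0],[0,0,0,0,0,1,0],[0,0,0,0,0,0,0]]}}

```text
time: 44.88
tool_pos: [450.6, 329.5, 268.3]
tcp_rot: [180.0, -0.0, 0.6]
ft_force: [-0.5, 0.4, -3.4]
finger_gap: 36.6
grip_force: 60.7
```

```bash
python3 - <<'E'
from h import *
goto(450.6,332.5,125.8,0)
f=None
C=cam("wrist");w=snapshot("wrist")
# centroid of dots on lid around predicted lid centre
s=sense();c=w2px(C,(s["tool_pos"][0],s["tool_pos"][1],s["tool_pos"][2]+14));print("lid px",c)
hsv=cv2.cvtColor(w,cv2.COLOR_RGB2HSV);x,y=c.astype(int);r=65
Y,X=np.mgrid[:480,:640];roi=(np.hypot(X-x,Y-y)<r)
for n,m in(("white",(hsv[...,1]<40)&(hsv[...,2]>150)),("yellow",(abs(hsv[...,0].astype(int)-26)<5)&(hsv[...,1]>150)),("black",hsv[...,2]<35)):
    k,l,st,ce=cv2.connectedComponentsWithStats((m&roi).astype(np.uint8)); 
    for i in range(1,k):
        if st[i,4]>150: print(n,st[i,4],ce[i].round(1))
E
```

```text
shift [-0.   -0.1   4.75] turn [ 0.   -0.    0.13] shift-after-turn [-0.   -0.1   4.75] | pos [450.6 329.5 268.3] rpy [180.   -0.    0.6] j1 j6 [ 30.9 120.3] gap 36.6 t 44.875
lid px [308.95009946 340.76383169]
white 887 [279.4 341.1]
yellow 878 [331.7 361.8]
black 168 [260.8 304.8]
black 983 [327.1 310.2]
black 366 [366.6 339.8]
black 316 [258.  352.8]
black 152 [247.6 352.3]
```

```bash
python3 -c "
from h import *
C=cam('wrist');z=sense()['tool_pos'][2]+14
print(tum(C,(279.4,341.1),(331.7,361.8),(327.1,310.2),z))"
```

```text
(array([451.6, 328.4]), np.float64(96.2), array([ 0., -0., -0.]))
```

>>> {"api": "apply_moves", "payload": {"deltas": [[0,-0.1,0.9,0,0,0,0],[0,0,0.9,0,0,0,0],[0,0,0.9,0,0,0,0],[0,0,0.9,0,0,0,0],[0,0,0.7,0,0,0,0],[0,0,0.45,0,0,0,0],[0,0,0,0,0,0,0],[0,0,0,0,0,0,0]]}}

```text
time: 45.92
tool_pos: [451.0, 333.3, 126.7]
tcp_rot: [-180.0, -0.1, 0.6]
ft_force: [0.5, -0.0, -1.9]
finger_gap: 36.3
grip_force: 60.8
```

>>> {"api": "apply_moves", "payload": {"deltas": [[0,0,0,0,0,0,0],[0,0,0,0,0,0,0],[0,0,0,0,0,0,0],[0,0,0,0,0,0,0],[0,0,0,0,0,0,0],[0,0,0,0,0,0,0],[0,0,0,0,0,0,0]]}}

```text
time: 46.8
tool_pos: [450.3, 333.0, 125.6]
tcp_rot: [180.0, -0.0, 0.6]
ft_force: [-0.6, -0.4, -2.9]
finger_gap: 36.0
grip_force: 60.8
```

Green's yaw measures 96.2°, so white is square to the lens and has been held. Same sequence as red: +240° lifted for yellow, then −120° for black.

>>> {"api": "apply_moves", "payload": {"deltas": [[0,0,-1,0,0,-1,0],[0,0,-1,0,0,-1,0],[0,0,0,0,0,-1,0],[0,0,0,0,0,-1,0],[0,0,0,0,0,-1,0],[0,0,0,0,0,-1,0],[0,0,0,0,0,-1,0],[0,0,0,0,0,-1,0]]}}

```text
time: 47.8
tool_pos: [450.3, 332.9, 185.5]
tcp_rot: [-180.0, 0.0, 37.4]
ft_force: [0.0, 0.7, -3.1]
finger_gap: 36.5
grip_force: 60.9
```

>>> {"api": "apply_moves", "payload": {"deltas": [[0,0,0,0,0,-1,0],[0,0,0,0,0,-1,0],[0,0,0,0,0,-1,0],[0,0,0,0,0,-1,0],[0,0,0,0,0,-1,0],[0,0,0,0,0,-1,0],[0,0,0,0,0,-1,0],[0,0,0,0,0,-1,0]]}}

```text
time: 48.8
tool_pos: [450.3, 332.9, 185.5]
tcp_rot: [-180.0, 0.0, 74.1]
ft_force: [-0.2, -0.3, -2.1]
finger_gap: 36.4
grip_force: 60.9
```

>>> {"api": "apply_moves", "payload": {"deltas": [[0,0,0,0,0,-1,0],[0,0,0,0,0,-1,0],[0,0,0,0,0,-1,0],[0,0,0,0,0,-1,0],[0,0,0,0,0,-1,0],[0,0,0,0,0,-1,0],[0,0,0,0,0,-1,0],[0,0,0,0,0,-1,0]]}}

```text
time: 49.8
tool_pos: [450.3, 333.0, 185.6]
tcp_rot: [-180.0, 0.0, 110.7]
ft_force: [1.0, 0.3, -1.2]
finger_gap: 36.4
grip_force: 60.9
```

>>> {"api": "apply_moves", "payload": {"deltas": [[0,0,0,0,0,-1,0],[0,0,0,0,0,-1,0],[0,0,0,0,0,-1,0],[0,0,0,0,0,-1,0],[0,0,0,0,0,-1,0],[0,0,0,0,0,-1,0],[0,0,0,0,0,-1,0],[0,0,0,0,0,-1,0]]}}

```text
time: 50.8
tool_pos: [450.3, 333.0, 185.5]
tcp_rot: [-180.0, -0.0, 147.4]
ft_force: [0.2, 0.5, -3.2]
finger_gap: 36.4
grip_force: 60.9
```

>>> {"api": "apply_moves", "payload": {"deltas": [[0,0,0,0,0,-1,0],[0,0,0,0,0,-1,0],[0,0,0,0,0,-1,0],[0,0,0,0,0,-1,0],[0,0,0,0,0,-1,0],[0,0,0,0,0,-1,0],[0,0,0,0,0,-1,0],[0,0,0,0,0,-1,0]]}}

```text
time: 51.8
tool_pos: [450.3, 333.0, 185.5]
tcp_rot: [-180.0, -0.0, -175.9]
ft_force: [-0.6, 0.6, -2.1]
finger_gap: 36.2
grip_force: 60.9
```

>>> {"api": "apply_moves", "payload": {"deltas": [[0,0,0,0,0,-1,0],[0,0,0,0,0,-1,0],[0,0,0,0,0,-1,0],[0,0,0,0,0,-1,0],[0,0,0,0,0,-1,0],[0,0,0,0,0,-1,0],[0,0,0,0,0,-1,0],[0,0,0,0,0,-1,0]]}}

```text
time: 52.8
tool_pos: [450.3, 332.9, 185.5]
tcp_rot: [180.0, -0.0, -139.2]
ft_force: [0.0, -0.8, -2.4]
finger_gap: 36.6
grip_force: 60.9
```

>>> {"api": "apply_moves", "payload": {"deltas": [[0,0,0,0,0,-1,0],[0,0,0,0,0,-1,0],[0,0,1,0,0,-1,0],[0,0,1,0,0,-1,0],[0,0,0,0,0,-0.36,0],[0,0,0,0,0,0,0],[0,0,0,0,0,0,0],[0,0,0,0,0,0,0]]}}

```text
time: 53.8
tool_pos: [451.0, 333.4, 127.0]
tcp_rot: [-179.9, 0.1, -119.4]
ft_force: [0.0, -0.2, -2.7]
finger_gap: 36.9
grip_force: 60.8
```

>>> {"api": "apply_moves", "payload": {"deltas": [[0,0,0,0,0,0,0],[0,0,0,0,0,0,0],[0,0,0,0,0,0,0],[0,0,0,0,0,0,0],[0,0,0,0,0,0,0],[0,0,0,0,0,0,0]]}}

```text
time: 54.55
tool_pos: [450.3, 333.0, 125.6]
tcp_rot: [-180.0, -0.0, -119.4]
ft_force: [-0.1, -0.0, -2.4]
finger_gap: 36.6
grip_force: 60.8
```

>>> {"api": "apply_moves", "payload": {"deltas": [[0,0,0,0,0,1,0],[0,0,0,0,0,1,0],[0,0,0,0,0,1,0],[0,0,0,0,0,1,0],[0,0,0,0,0,1,0],[0,0,0,0,0,1,0],[0,0,0,0,0,1,0],[0,0,0,0,0,1,0]]}}

```text
time: 55.55
tool_pos: [450.3, 333.0, 125.6]
tcp_rot: [180.0, -0.0, -156.2]
ft_force: [-0.0, -0.8, -3.5]
finger_gap: 36.6
grip_force: 60.8
```

>>> {"api": "apply_moves", "payload": {"deltas": [[0,0,0,0,0,1,0],[0,0,0,0,0,1,0],[0,0,0,0,0,1,0],[0,0,0,0,0,1,0],[0,0,0,0,0,1,0],[0,0,0,0,0,1,0],[0,0,0,0,0,1,0],[0,0,0,0,0,1,0]]}}

```text
time: 56.55
tool_pos: [450.3, 333.0, 125.6]
tcp_rot: [-180.0, -0.0, 167.1]
ft_force: [-0.5, -0.2, -2.0]
finger_gap: 36.3
grip_force: 60.8
```

>>> {"api": "apply_moves", "payload": {"deltas": [[0,0,0,0,0,1,0],[0,0,0,0,0,1,0],[0,0,0,0,0,1,0],[0,0,0,0,0,1,0],[0,0,0,0,0,1,0],[0,0,0,0,0,1,0],[0,0,0,0,0,1,0],[0,0,0,0,0,1,0]]}}

```text
time: 57.55
tool_pos: [450.3, 333.0, 125.6]
tcp_rot: [-180.0, 0.0, 130.4]
ft_force: [-0.3, -0.1, -3.3]
finger_gap: 36.4
grip_force: 60.9
```

>>> {"api": "apply_moves", "payload": {"deltas": [[0,0,0,0,0,1,0],[0,0,0,0,0,1,0],[0,0,0,0,0,0.18,0],[0,0,0,0,0,0,0],[0,0,0,0,0,0,0],[0,0,0,0,0,0,0],[0,0,0,0,0,0,0],[0,0,0,0,0,0,0]]}}

```text
time: 58.55
tool_pos: [450.3, 333.0, 125.6]
tcp_rot: [180.0, 0.0, 120.6]
ft_force: [-0.0, -0.5, -3.0]
finger_gap: 36.4
grip_force: 60.9
```

>>> {"api": "apply_moves", "payload": {"deltas": [[0,0,0,0,0,0,0],[0,0,0,0,0,0,0],[0,0,0,0,0,0,0],[0,0,0,0,0,0,0]]}}

```text
time: 59.05
tool_pos: [450.3, 333.0, 125.6]
tcp_rot: [-180.0, 0.0, 120.6]
ft_force: [-0.2, -0.0, -2.5]
finger_gap: 36.7
grip_force: 60.9
```

```bash
python3 -c "
from h import *
goto(621,-69,230)
t=snapshot('top')[:,:,::-1]; cv2.imwrite('pics/t7.png',t)
cv2.imwrite('pics/t7c.png',cv2.resize(t[150:300,180:480],(800,400),interpolation=2))"
```

```text
shift [-14.43  -1.92  -3.48] | pos [450.3 333.  125.6] rpy [-180.     0.   120.6] j1 j6 [31.2  0.6] gap 36.7 t 59.05
```

View pics/t7c.png

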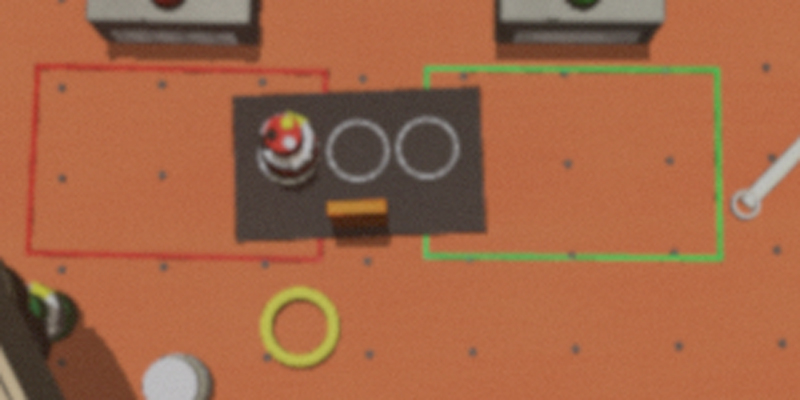

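Red is standing on the left ring and the right ring is clear. Carrying green there.

>>> {"api": "apply_moves", "payload": {"deltas": [[0,0,-1,0,0,0,0],[0,0,-1,0,0,0,0],[-0.4,0,-1,0,0,0,0],[-1,0,-1,0,0,0,0],[-1,0,-0.2,0,0,0,0],[-1,-0.2,0,0,0,0,0],[-1,-0.2,0,0,0,0,0],[-1,-0.2,0,0,0,0,0]]}}

```text
time: 60.1
tool_pos: [517.5, 183.4, 251.6]
tcp_rot: [180.0, 0.0, 120.6]
ft_force: [0.1, 0.3, -3.1]
finger_gap: 36.6
grip_force: 61.1
```

>>> {"api": "apply_moves", "payload": {"deltas": [[-1,-0.2,0,0,0,0,0],[-1,-0.2,0,0,0,0,0],[-1,-0.2,0,0,0,0,0],[-1,-0.2,0,0,0,0,0],[-1,-0.2,0,0,0,0,0],[-1,-0.2,0,0,0,0,0],[-1,-0.12,0,0,0,0,0],[-1,0,0,0,0,0,0]]}}

```text
time: 61.1
tool_pos: [605.5, -43.4, 251.6]
tcp_rot: [-180.0, 0.0, 120.6]
ft_force: [0.6, 0.3, -2.1]
finger_gap: 36.5
grip_force: 61.1
```

>>> {"api": "apply_moves", "payload": {"deltas": [[-1,0,0,0,0,0,0],[0,0,0,0,0,0,0],[0,0,0,0,0,0,0]]}}

```text
time: 61.48
tool_pos: [620.3, -68.0, 251.3]
tcp_rot: [-180.0, -0.0, 120.6]
ft_force: [1.0, 0.8, -2.8]
finger_gap: 36.5
grip_force: 61.1
```

```bash
python3 -c "
from h import *
goto(620.5,-69.5,109)"
```

```text
shift [-0.05 -0.02  4.74] | pos [620.3 -68.  251.3] rpy [-180.    -0.   120.6] j1 j6 [-11.  -41.5] gap 36.5 t 61.475
```

>>> {"api": "apply_moves", "payload": {"deltas": [[-0.05,-0.02,1,0,0,0,0],[0,0,1,0,0,0,0],[0,0,1,0,0,0,0],[0,0,0.8,0,0,0,0],[0,0,0.6,0,0,0,0],[0,0,0.38,0,0,0,0],[0,0,0,0,0,0,0],[0,0,0,0,0,0,0]]}}

```text
time: 62.48
tool_pos: [621.3, -69.8, 109.0]
tcp_rot: [179.9, 0.0, 120.6]
ft_force: [-0.3, -0.7, -2.1]
finger_gap: 36.3
grip_force: 61.1
```

>>> {"api": "apply_moves", "payload": {"deltas": [[0,0,0.04,0,0,0,0],[0,0,0,0,0,0,0],[0,0,0,0,0,0,0]]}}

```text
time: 62.85
tool_pos: [620.8, -69.9, 107.1]
tcp_rot: [180.0, 0.0, 120.6]
ft_force: [-0.5, -0.5, -2.5]
finger_gap: 36.5
grip_force: 61.1
```

>>> {"api": "apply_moves", "payload": {"deltas": [[0,0,0.04,0,0,0,0],[0,0,0,0,0,0,0],[0,0,0,0,0,0,0]]}}

```text
time: 63.22
tool_pos: [621.1, -70.1, 107.1]
tcp_rot: [180.0, 0.1, 120.6]
ft_force: [-3.7, -0.6, 4.7]
finger_gap: 36.4
grip_force: 61.9
```

Contact. Release, rise, then look down at the pallet.

>>> {"api": "apply_moves", "payload": {"deltas": [[0,0,0,0,0,0,0.7],[0,0,0,0,0,0,0.7],[0,0,0,0,0,0,0.8],[0,0,0,0,0,0,0.8],[0,0,-0.5,0,0,0,0.8],[0,0,-1,0,0,0,0.8],[0,0,-1,0,0,0,0.8],[0,0,-1,0,0,0,1]]}}

```text
time: 64.22
tool_pos: [621.0, -69.9, 213.1]
tcp_rot: [179.9, 0.0, 120.6]
ft_force: [0.6, 0.3, 0.2]
finger_gap: 83.5
grip_force: 0.0
```

>>> {"api": "apply_moves", "payload": {"deltas": [[0,0,-1,0,0,0,1],[0,0,-1,0,0,0,1],[0,0,-1,0,0,0,1],[0,0,-1,0,0,0,1],[0,0,0,0,0,0,1]]}}

```text
time: 64.85
tool_pos: [622.1, -70.1, 335.7]
tcp_rot: [179.7, 0.3, 120.6]
ft_force: [-0.1, 0.4, -0.4]
finger_gap: 85.3
grip_force: 0.0
```

```bash
python3 -c "
from h import *
goto(542,4,330,90)"
```

```text
shift [ 3.48 -1.04  0.17] turn [0.08 0.04 6.67] shift-after-turn [ 2.47 -2.67  0.19] | pos [622.1 -70.1 335.7] rpy [179.7   0.3 120.6] j1 j6 [-11.1 -41.7] gap 85.3 t 64.85
```

>>> {"api": "apply_moves", "payload": {"deltas": [[0.87,-0.26,0,0,0,0,1],[0.87,-0.26,0,0,0,0,1],[0.87,-0.26,0,0,0,0,1],[0.87,-0.26,0,0,0,0,1],[0,0,0,0,0,1,1],[0,0,0,0,0,1,1],[0,0,0,0,0,1,1],[0,0,0,0,0,1,1]]}}

```text
time: 65.85
tool_pos: [540.4, 4.3, 330.1]
tcp_rot: [-179.9, -0.0, 102.1]
ft_force: [0.2, 0.4, -0.2]
finger_gap: 85.3
grip_force: 0.0
```

>>> {"api": "apply_moves", "payload": {"deltas": [[0,0,0,0,0,1,1],[0,0,0,0,0,1,1],[0,0,0,0,0,0.67,1],[0,0,0,0,0,0,1],[0,0,0,0,0,0,1]]}}

```text
time: 66.47
tool_pos: [540.6, 4.2, 330.5]
tcp_rot: [-180.0, -0.0, 90.1]
ft_force: [0.2, 0.4, -0.4]
finger_gap: 85.6
grip_force: 0.0
```

```bash
python3 -c "
from h import *
goto(542,4,105,90)
C=cam('wrist');im=snapshot('wrist'); cv2.imwrite('pics/w8.png',im[:,:,::-1]); print(w2px(C,(542,4,120)))"
```

```text
shift [-0.01  0.05  7.52] turn [-0.01 -0.    0.02] shift-after-turn [-0.01  0.05  7.52] | pos [540.6   4.2 330.5] rpy [-180.    -0.    90.1] j1 j6 [-5.  -5.1] gap 85.6 t 66.475
[314.37354631 209.40819135]
```

View pics/w8.png

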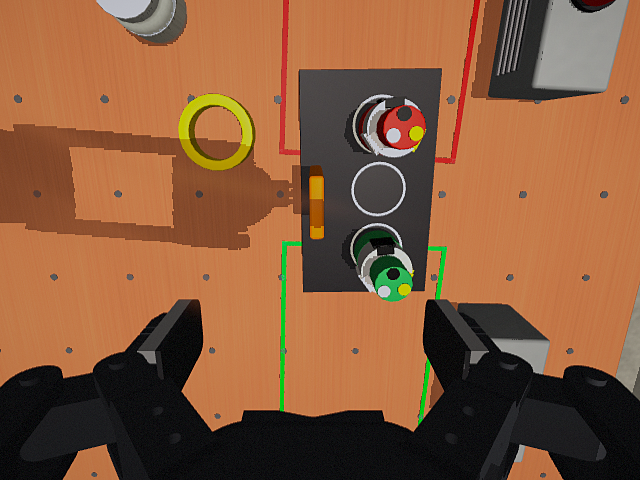

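Red and green both stand upright on the pallet; the plate top is centred near (316.5,208). Gripping the plate.

>>> {"api": "apply_moves", "payload": {"deltas": [[0,0.1,1,0,0,0,1],[0,0,1,0,0,0,1],[0,0,1,0,0,0,1],[0,0,1,0,0,0,1],[0,0,1,0,0,0,1],[0,0,1,0,0,0,1],[0,0,0.9,0,0,0,1],[0,0,0.6,0,0,0,1]]}}

```text
time: 67.53
tool_pos: [543.1, 4.2, 104.2]
tcp_rot: [-179.9, -0.0, 90.0]
ft_force: [-0.3, -0.0, 1.1]
finger_gap: 85.2
grip_force: 0.0
```

>>> {"api": "apply_moves", "payload": {"deltas": [[0,0,0.4,0,0,0,1],[0,0,0.05,0,0,0,1],[0,0,0,0,0,0,0.1],[0,0,0,0,0,0,0],[0,0,0,0,0,0,0],[0,0,0,0,0,0,0],[0,0,0,0,0,0,0],[0,0,0,0,0,0,0]], "grip_force": 100}}

```text
time: 68.53
tool_pos: [544.1, 4.2, 92.9]
tcp_rot: [180.0, 0.0, 90.0]
ft_force: [-2.2, 0.3, 5.7]
finger_gap: 12.9
grip_force: 99.0
```

```bash
python3 -c "
from h import *
goto();s=sense();print(s['ft_force'],s['wrist_torque'])
C=cam('wrist');im=snapshot('wrist');t=snapshot('top');cv2.imwrite('pics/t9.png',t[:,:,::-1])
T=cam('top')
m=(t[...,1].astype(int)-np.maximum(t[...,0],t[...,2])>40).astype(np.uint8); m[:165]=0;m[258:]=0;m[:,:330]=0;m[:,460:]=0
x,y,w,h=cv2.boundingRect(m);print(x,y,w,h)
for nm,sel in(('right',m[185:235,440:460]),):pass
q=np.argwhere(m)
r=q[(q[:,1]>444)&(q[:,0]>182)&(q[:,0]<240)]; b=q[(q[:,0]>240)&(q[:,1]>380)&(q[:,1]<444)]; a=q[(q[:,0]<182)&(q[:,1]>380)&(q[:,1]<444)]
for k in(r,b,a): 
  W=np.array([px2w(T,p[1],p[0],0)[:2] for p in k]); vx,vy,x0,y0=cv2.fitLine(W.astype(np.float32),2,0,.01,.01).ravel(); print(len(k),vx,vy,x0,y0)
"
```

```text
shift [0. 0. 0.] | pos [544.1   4.2  92.9] rpy [180.   0.  90.] j1 j6 [-5. -5.] gap 12.9 t 68.525
[-2.17164038  0.30639016  5.68555862] [0.16101164 0.22987443 0.3427179 ]
339 175 112 73
78 0.9994253 -0.03389884 597.2882 -382.25134
67 0.033288363 0.9994458 497.43958 -283.40628
96 0.041433703 0.9991413 703.78705 -270.34714
```

>>> {"api": "apply_moves", "payload": {"deltas": [[-0.05,0,0,0,0,0,0],[-0.1,0,0,0,0,0,0],[-0.2,0,0,0,0,0,0],[-0.3,0,0,0,0,0,0],[-0.35,0,0,0,0,0,0],[-0.35,0,0,0,0,0,0],[-0.35,0,0,0,0,0,0],[-0.35,0,0,0,0,0,0]]}}

```text
time: 69.62
tool_pos: [544.4, -55.4, 92.8]
tcp_rot: [179.9, -0.2, 90.1]
ft_force: [-0.3, 11.2, 6.2]
finger_gap: 12.6
grip_force: 99.3
```

```bash
python3 -c "
from h import *
goto(540.4,-223,None,88);s=sense();print(s['ft_force'],s['wrist_torque'])
t=snapshot('top');cv2.imwrite('pics/t10.png',t[200-60:290,230:470,::-1].repeat(3,0).repeat(3,1)[:450,:720])"
```

```text
shift [-5.59 -0.14 -0.02] turn [ 0.01 -0.04  0.46] shift-after-turn [-5.59  0.06  0.  ] | pos [544.4 -55.4  92.8] rpy [179.9  -0.2  90.1] j1 j6 [-11.3 -11.5] gap 12.6 t 69.625
[-0.27905764 11.15253414  6.15921822] [1.48121441 0.07526908 0.62883493]
```

View pics/t10.png

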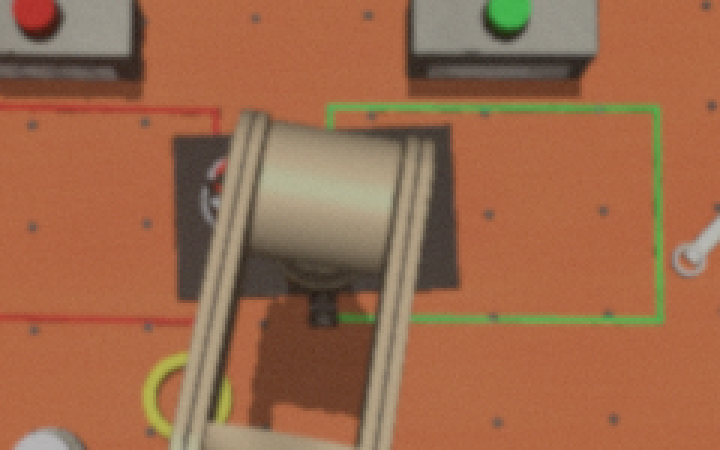

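The pallet follows, with only a slight rotation. Continuing with a small corrective turn.

>>> {"api": "apply_moves", "payload": {"deltas": [[-0.2,-0.01,0,0,0,0,0],[-0.35,-0.02,0,0,0,0.06,0],[-0.4,-0.02,0,0,0,0.06,0],[-0.4,-0.02,0,0,0,0.06,0],[-0.4,-0.02,0,0,0,0.06,0],[-0.4,-0.01,0,0,0,0.06,0],[-0.4,0,0,0,0,0.06,0],[-0.4,0,0,0,0,0.06,0]]}}

```text
time: 70.68
tool_pos: [540.4, -143.9, 92.9]
tcp_rot: [179.9, -0.2, 88.2]
ft_force: [1.2, 12.6, 6.1]
finger_gap: 13.1
grip_force: 99.5
```

>>> {"api": "apply_moves", "payload": {"deltas": [[-0.4,0,0,0,0,0.06,0],[-0.4,0,0,0,0,0.06,0],[-0.4,0,0,0,0,0.06,0],[-0.4,0,0,0,0,0.06,0],[-0.35,0,0,0,0,0,0],[-0.3,0,0,0,0,0,0],[-0.2,0,0,0,0,0,0],[-0.1,0,0,0,0,0,0]]}}

```text
time: 71.68
tool_pos: [537.0, -220.1, 92.9]
tcp_rot: [180.0, -0.2, 87.1]
ft_force: [0.2, 13.0, 8.9]
finger_gap: 13.2
grip_force: 99.8
```

>>> {"api": "apply_moves", "payload": {"deltas": [[-0.05,0,0,0,0,0,0],[0,0,0,0,0,0,0],[0,0,0,0,0,0,0]]}}

```text
time: 72.05
tool_pos: [536.9, -221.6, 92.9]
tcp_rot: [179.9, -0.2, 87.1]
ft_force: [1.5, 12.1, 7.6]
finger_gap: 12.7
grip_force: 99.8
```

```bash
python3 -c "
from h import *
goto(540.4,-223,None,88);s=sense();print(s['ft_force'],s['wrist_torque'])
t=snapshot('top');cv2.imwrite('pics/t11.png',cv2.resize(t[150:290,300:500,::-1],(800,560),interpolation=2))"
```

```text
shift [-0.04  0.12 -0.  ] turn [ 0.01 -0.03 -0.2 ] shift-after-turn [-0.04  0.12  0.  ] | pos [ 536.9 -221.6   92.9] rpy [179.9  -0.2  87.1] j1 j6 [-27.6 -24.7] gap 12.7 t 72.05
[ 1.48968478 12.0867695   7.61364792] [1.44822302e+00 1.20972805e-03 5.84906980e-01]
```

View pics/t11.png

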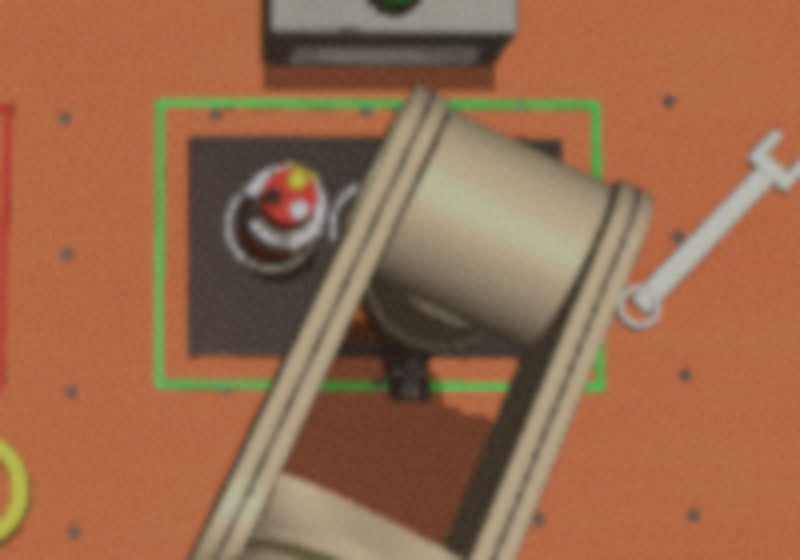

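The pallet sits square, within a few mm of the frame centre. Release and retreat straight up.

>>> {"api": "apply_moves", "payload": {"deltas": [[0,0,0,0,0,0,0.3],[0,0,0,0,0,0,0.6],[0,0,0,0,0,0,0.8],[0,0,0,0,0,0,0.8],[0,0,-0.4,0,0,0,0.8],[0,0,-1,0,0,0,0.8],[0,0,-1,0,0,0,0.8],[0,0,-1,0,0,0,0.8]]}}

```text
time: 73.1
tool_pos: [536.2, -223.9, 196.3]
tcp_rot: [180.0, 0.0, 87.0]
ft_force: [1.1, -0.1, -0.2]
finger_gap: 68.5
grip_force: 0.0
```

>>> {"api": "apply_moves", "payload": {"deltas": [[0,0,-1,0,0,0,0.8],[0,0,-1,0,0,0,0.8],[0,0,-1,0,0,0,0.8],[0,0,-1,0,0,0,0.8],[0,0,-1,0,0,0,0.8],[0,0,0,0,0,0,0.8],[0,0,0,0,0,0,0.8]]}}

```text
time: 73.97
tool_pos: [535.9, -223.6, 344.1]
tcp_rot: [-180.0, -0.0, 87.0]
ft_force: [-0.7, -0.2, -0.1]
finger_gap: 68.4
grip_force: 0.0
```

```bash
python3 -c "
from h import *
goto();im=snapshot('wrist');cv2.imwrite('pics/w12.png',im[:,:,::-1])
C=cam('wrist')
for p in [(602.4,-225.2,0)]: print(w2px(C,p))
np.save('c.npy',C[3])"
```

```text
shift [0. 0. 0.] | pos [ 535.9 -223.6  344.1] rpy [-180.   -0.   87.] j1 j6 [-27.7 -24.7] gap 68.4 t 73.975
[365.75949727 186.95090788]
```

View pics/w12.png

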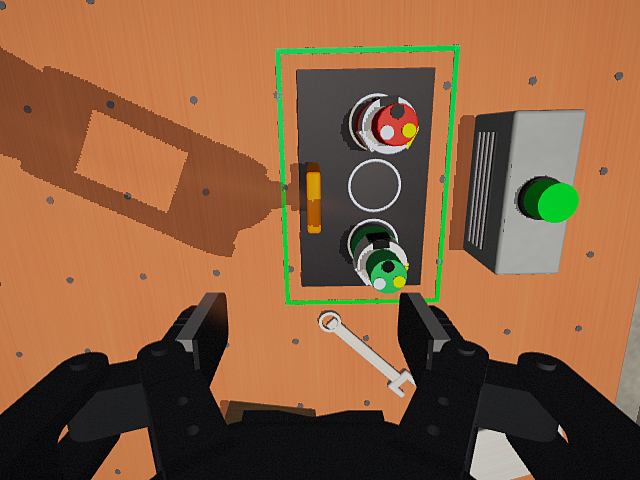

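Final view: the pallet is centred and square in the green frame. Red stands near (385,125) and green near (380,260), both upright, and the gripper is clear.

```bash
python3 -c "
from bench import *
print(hand_in())"
```

```text
the job is handed in; nothing more can be done
None
```

The job is handed in, and no verdict came back: red and green (no blue tumbler was present) each had white, yellow and black shown to the reader, stand upright on the pallet, and the pallet sits square in the green-lamp frame with the gripper clear.

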